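# Draw a cassette from the sprung dispenser and clip it into the test bed

### The job

Draw the top cassette out of the slanted spring-lift dispenser so that the next one springs up into its place, the rest staying in the dispenser. Lay it on the aluminium test bed and slide it lengthwise under the sprung steel leaf clip, its edge lifting the clip, until it is fully home against the stop, flat and between the guides. Let go of it and leave the other things on the table where they are.

Things in the scene. Friction and masses are not known exactly. Their poses are not given: they have to be found in the camera images.
- cas1_c (a point): centre of the cassette on top of the stack in the dispenser. Like the three under it, it is a stiff grey cassette shell 100 mm long (its x), 64 mm wide (y), 12 mm thick (z), 56 to 112 g. It starts on the 30 degree slope: x points up the slope, z squarely off its upper face.
- cas2_c (a point): centre of the second cassette of the stack (same size); it is to rise into the top place
- cas3_c (a point): centre of the third cassette of the stack (same size)
- cas4_c (a point): centre of the lowest cassette of the stack (same size)
- dispenser: slanted sprung dispenser of grey sheet metal, fixed on the table. Origin on the table; x level, pointing uphill, roughly towards the robot, y left, z up. The stack lies in it on a 30 degree slope; the downhill 45 mm of the top cassette's long sides stands free for fingers. The low front wall ends 3 mm below the seam of top and second cassette: only the top one can be drawn out, downhill along the slope.
- lips (a point): midway between two steel lips on the dispenser that hold the top cassette down: 4 mm thick, over both long sides of its uphill 50 mm, reaching 6 mm in. A spring presses the stack up under them with about 5 N, so it cannot be lifted straight off. Drawing it takes a few newtons; after 55 mm it is clear of the lips and the next springs up.
- handle (a point): middle of the dispenser's round-bar carrying handle (8 mm bar, 80 mm along y), spanning the stack 56 mm off its top face and 76 mm uphill of its downhill edge. An upright gripper runs into it: come in square to the slope, tilted 30 degrees.
- stack_edge (a point): point on the dispenser: middle of the downhill upper edge of the top cassette when in place, 105 mm above the table; axes those of the dispenser
- lifter (a joint): rise of the sprung platform under the stack, m: about 0 with four cassettes, about 0.012 when the top one is gone and the next has risen
- bed: aluminium test bed fixed on the table, plate 200 x 100 x 14 mm; origin at the centre of its underside, x from its open end to its stop end, y left, z up. Bare plate from x = -100 mm up to the clip; stop wall 10 mm high, its face at x = 70 mm; side guides 7 mm high, 70 mm apart from x = 34 to 70 mm, widening to 79 mm at x = 12 mm.
- seat (a point): point on the bed where the centre of a fully home cassette comes to lie: 20 mm along x from the bed's origin and 20 mm above the table; axes those of the bed
- clip_mouth (a point): middle of the clip's flared lip while shut: on the bed at x = 7 mm, 18 mm above the plate. The 36 mm wide steel leaf falls from here to its lowest line at x = 45 mm, 4 mm over the plate; its hinge is behind the stop. A 12 mm cassette slid flat along the plate to +x lifts it with its leading edge, against 3 to 12 N
- clip (a joint): angle of the sprung leaf clip, rad: 0 shut, grows as it lifts, about 0.17 with a cassette under it, which it then presses down with about 3 N
- canister: a tinned screw-top canister, 76 mm across, 68 mm high; a bystander; origin at the centre of its underside
- bracket: a bare steel leaf spring bracket, 80 x 20 mm, 25 mm high; a bystander; origin at the centre of its underside
- roller_arm: a chrome pressure roller arm, 110 mm long, with a 26 mm rubber roller at one end; a bystander; origin at the centre of its underside
- end_cheek: a walnut deck end cheek lying flat, 60 x 200 x 18 mm; a bystander; origin at the centre of its underside
- eject_button: a grey plastic eject button, 60 mm long with a short shank, 12 mm high; a bystander; origin at the centre of its underside
- screwdriver: a screwdriver lying flat; a bystander; origin at about the middle of it
- fluid: a small closed bottle, 44 mm across, 110 mm high; a bystander; origin at the centre of its underside
Things that resemble listed ones, but are neither listed nor needed, are in the scene too. What is shaped like the part that bears cas1_c but turquoise is not meant.

How it is judged:
By the outcome, as a careful person would: the job done as asked, in the order asked, and still so for the second after the job is handed in, with the robot touching nothing.
It also fails if it takes over 61 s, if anything falls off the work surface, if the arm or the gripper's body presses on something with over 40 N, if the wrist force passes 120 N, or if a joint passes its speed limit or range.

### The arm

A 7-joint arm with a two-finger parallel gripper is mounted at the origin on the work surface. World frame = base frame: x ahead of the robot, y to its left, z up, the work surface at z = 0. Lengths are in mm, angles in degrees, forces in N, time in s.
With the tool pointing down it reaches from about 425 to 800 mm from the base axis. Payload 8.3 kg.
Tool frame: the origin (TCP) lies where the fingers leave the gripper's body, on its centre line; the fingertips stand 73 mm ahead of it and the grasp point (between the pads) lies 54 mm ahead of it; x points along the fingers, z is the direction in which the jaws open and shut, and the axes are right-handed (so a half turn about x gives the same grasp; the last joint's range is limited). The gripper opens to 85 mm and grips with 20 to 120 N. Pads are 22 mm wide; open, the fingers measure 114 mm over their backs; the gripper's body (76 mm by 85 mm) begins 54 mm behind the grasp point. The pads swing forward as they close: fully open they stand 13 mm farther back than shut.
Start: joints at [-67.489, 21.967, 0.94, 78.501, -0.361, 79.538, -2.664], TCP at [275.067, 561.201, 303.879] pointing down, gripper open.
Joint ranges: [-169.22, 169.22], [-14.56, 117.87], [-87.37, 89.26], [10.42, 133.3], [-82.24, 262.24], [0.94, 117.77], [-172.7, 172.7]. Speed limits (degrees/s): [136.94, 136.94, 172.46, 172.46, 180, 180, 180].

### API

Orientations are given as a 3x3 rotation matrix whose columns are the frame's x, y, z axes.
In Python, from rig import r, cams gives the robot as it stands.
- The arm moves only by the tool servo_tool, never from a script. Its argument "moves" is a list of rows, each an object with "linear": the shift along the tool's x, y, z in m, a list of three; "rotation": the turn, a rotation vector about the tool's x, y, z in degrees, a list of three; "gripper": the opening, from 0 (shut) to 1 (fully open). In form: [{"linear": [dx, dy, dz], "rotation": [wx, wy, wz], "gripper": gripper}, ...]. A call has 1 to 12 rows; each row shifts and turns the commanded pose from where the row before left it, along the tool's axes as they then stand; what a row does not reach is not made up. A row lasts 1/10 s, in which the tool goes at most 50 mm and 8.59 degrees, less where a joint would pass 70% of its speed; a pose out of reach is approached as far as the arm can. A call is refused whole if a number of a shift passes 0.05 or a number of a turn 8.59, either way. A call with a gripper value outside its range is refused whole. The fingers move at their own pace and stop on an object; the grip force is fixed at half the most. Time passes only in rows, so rows that do not move let the fingers close. It gives the time, the measured TCP pose, the force and the opening at its end, in the units of the state.
- r.read_state(): the state, without advancing time (a new reading comes with each control period).
- cams.snapshot(name): name is "side" or "top"; returns a dict with "image" (400x640x3 uint8, blue, green, red), "camera_matrix" (3x3 intrinsics, pixels), "D" ([k1, k2, p1, p2, k3] as OpenCV has them; the pictures are not rectified), "rvec" (rotation vector, rad) and "tvec" (3), from world to camera coordinates, as OpenCV has them. Camera axes: x right, y down, z forward; pixel columns grow to the right and rows downward; lengths in mm; the calibration is good to about 2 mm. A picture is of the moment at which its call begins. There is no depth.
- r.finish_job(): hands the job in, once; it reports no verdict.
The state is a dict: "time_s": time; "joint_pos": joint angles; "joint_vel": joint speeds; "joint_torque": joint torques, N m; "ee_pos": TCP position; "eef_rot": TCP orientation; "wrist_force": force on the tool from outside, world axes, zero at the start; "moment": the same for the moment, N m; "finger_gap": opening from 0.0 (shut) to 1.0 (fully open).
Only numpy, scipy, OpenCV 4.12 (cv2) and the standard library are available. Lean on these libraries where they do the work, as an engineer would, in place of code of your own. Each camera call takes 0.05 s, during which the arm holds its last target.

## Working session

There is one attempt and no reset: what is moved stays moved. The work goes in short steps, Python scripts to look and compute and a tool call to move; the robot and the scene stay as the last step left them, time stands still between calls to the robot, and variables do not carry over. Pictures are saved under pics/ and viewed, and the job is handed in when it is done.

Besides the shell and the picture viewer there is one more tool, called after "Call:" as name([rows], argument=value, ...), one row to a line, values as JSON. servo_tool: Moves the arm, as the interface text tells. Its arguments: {"type":"object","properties":{"moves":{"type":"array","items":{"type":"object","properties":{"linear":{"type":"array","items":{"type":"number"}},"rotation":{"type":"array","items":{"type":"number"}},"gripper":{"type":"number"}}}}},"required":["moves"]}

```bash
ls; mkdir -p pics; python3 - <<'E'
from rig import r,cams
import cv2,json
for n in("side","top"):
    s=cams.snapshot(n); cv2.imwrite(f"pics/{n}0.png",s["image"]); print(n,s["camera_matrix"],s["D"],s["rvec"],s["tvec"])
print(r.read_state())
E
```

```text
pics
side [[379.16877196   0.         314.48709277]
 [  0.         379.16877196 195.19082216]
 [  0.           0.           1.        ]] [-0.08685988  0.          0.          0.          0.        ] [ 2.3214376  -0.19360482  0.09797616] [-544.61070994  162.42390734 1148.53109489]
top [[468.01417837   0.         319.52875733]
 [  0.         468.01417837 198.10079203]
 [  0.           0.           1.        ]] [-0.04644628  0.          0.          0.          0.        ] [ 2.14149273 -2.09348253  0.16200761] [  20.32627996  576.97349235 1222.0024394 ]
{'time_s': 0.1, 'joint_pos': array([-67.49037858,  22.01080299,   0.93889408,  78.55472749,
        -0.35964768,  79.53839545,  -2.66422047]), 'joint_vel': array([ 0.00365044, -0.07359033, -0.07618871, -0.18486809,  0.02898601,
       -0.07554047,  0.09667929]), 'joint_torque': array([ 3.38152386e-03, -6.29141879e+01,  8.47767536e-01, -3.72760534e+01,
        1.67535123e-02,  1.05657504e-02, -1.05450692e-05]), 'ee_pos': array([274.92803282, 560.92349883, 302.97927329]), 'eef_rot': array([[-7.28752629e-04, -8.97948950e-01,  4.40099026e-01],
       [-1.60634861e-03,  4.40099626e-01,  8.97947515e-01],
       [-9.99998444e-01, -5.25708461e-05, -1.76314281e-03]]), 'wrist_force': array([ 0.53474786,  0.32052518, -0.50760007]), 'moment': array([ 0.05440953, -0.01481706,  0.00458831]), 'finger_gap': 0.998249222051369}
```

View pics/side0.png

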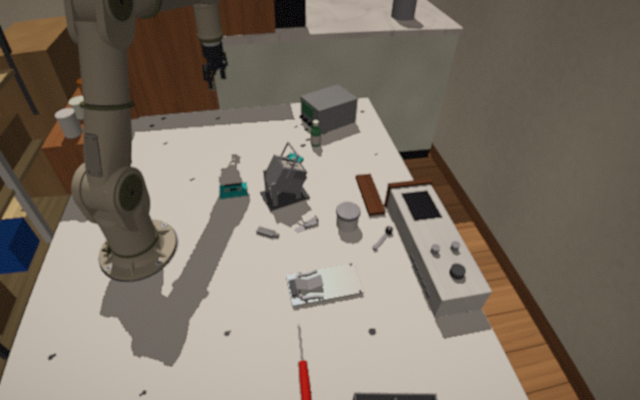

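View pics/top0.png

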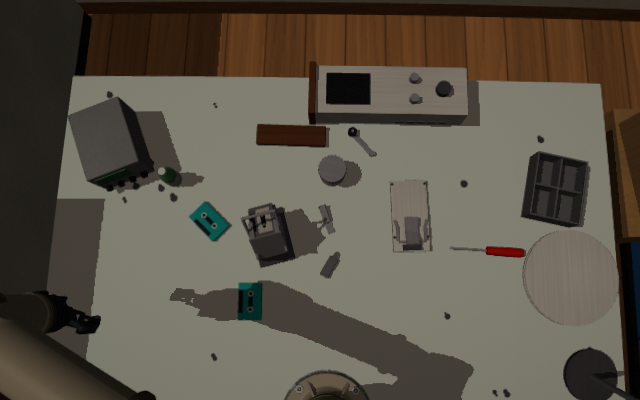

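The side view shows the grey dispenser around (285,180) and the bed at (325,285). In the top view the dispenser is at (268,233) and the bed at (410,215), with the clip at its robot-side end. The turquoise cassettes at (210,221) and (250,301) are decoys. Next I'll look at close crops.

```bash
python3 - <<'E'
import cv2,numpy as np
t=cv2.imread("pics/top0.png"); s=cv2.imread("pics/side0.png")
def c(im,x0,y0,x1,y1,f): return cv2.resize(im[y0:y1,x0:x1],None,fx=f,fy=f,interpolation=cv2.INTER_CUBIC)
cv2.imwrite("pics/c1.png",cv2.convertScaleAbs(c(t,230,190,310,275,7),alpha=1.5))
cv2.imwrite("pics/c2.png",cv2.convertScaleAbs(c(t,370,165,450,265,6),alpha=1.2))
cv2.imwrite("pics/c3.png",cv2.convertScaleAbs(c(s,250,135,330,215,7),alpha=1.7))
cv2.imwrite("pics/c4.png",cv2.convertScaleAbs(c(s,275,255,375,315,8),alpha=1.2))
E
```

```text
(no output)
```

View pics/c1.png

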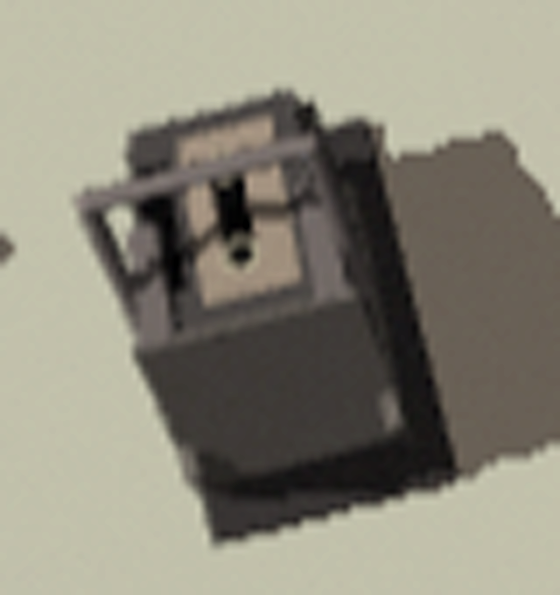

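View pics/c2.png

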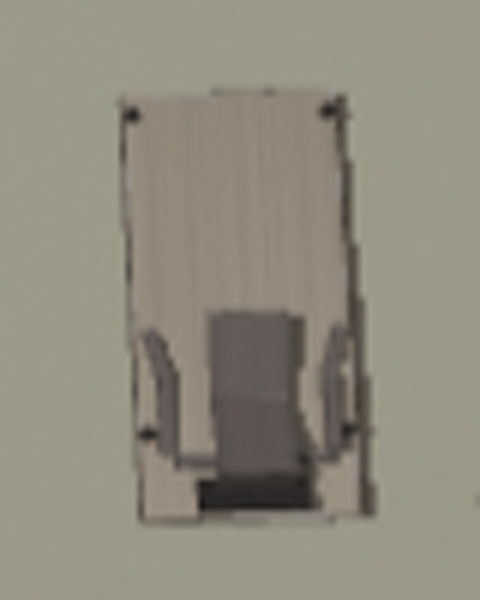

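View pics/c3.png

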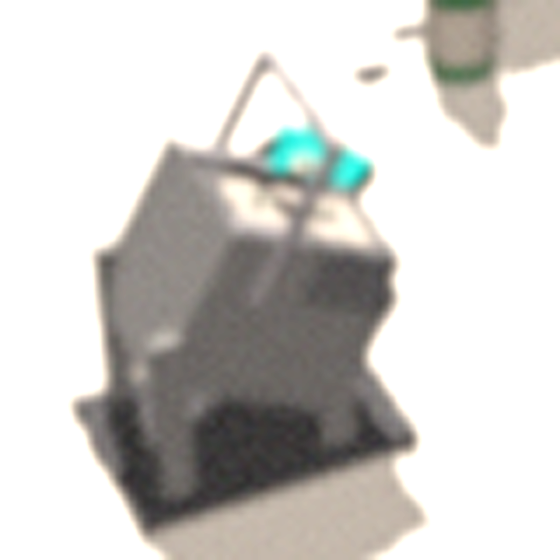

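View pics/c4.png

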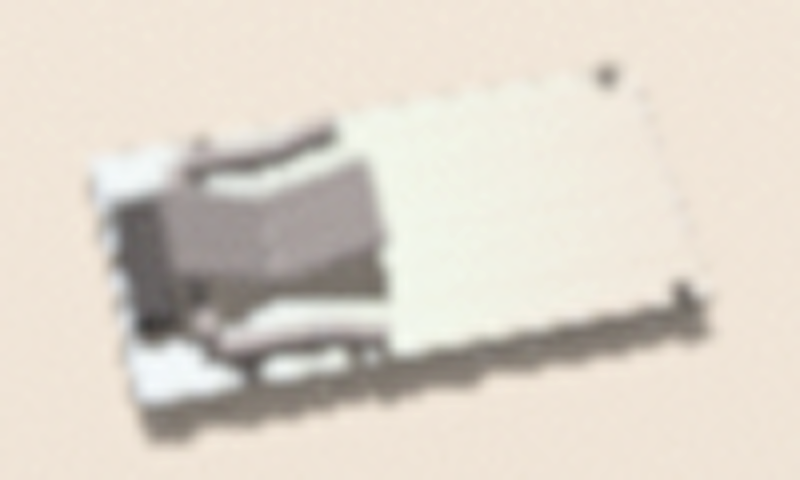

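```bash
cat > h.py <<'E'
import cv2,numpy as np
from scipy.optimize import least_squares
K={'side':np.array([[379.16877196,0,314.48709277],[0,379.16877196,195.19082216],[0,0,1]]),'top':np.array([[468.01417837,0,319.52875733],[0,468.01417837,198.10079203],[0,0,1]])}
D={'side':np.array([-0.08685988,0,0,0,0]),'top':np.array([-0.04644628,0,0,0,0])}
RV={'side':np.array([2.3214376,-0.19360482,0.09797616]),'top':np.array([2.14149273,-2.09348253,0.16200761])}
TV={'side':np.array([-544.61070994,162.42390734,1148.53109489]),'top':np.array([20.32627996,576.97349235,1222.0024394])}
def proj(n,P): return cv2.projectPoints(np.array(P,float).reshape(-1,3),RV[n],TV[n],K[n],D[n])[0].reshape(-1,2)
def uncrop(p,f,off): return (np.array(p,float)+.5)/f-.5+np.array(off)
def pose(p,pts):
    a=p[2];c,s=np.cos(a),np.sin(a);pts=np.array(pts,float)
    return np.c_[p[0]+c*pts[:,0]-s*pts[:,1],p[1]+s*pts[:,0]+c*pts[:,1],pts[:,2]]
def fit(obs,p0):
    # obs: list of (cam, localpts, pix)
    f=lambda p:np.concatenate([(proj(n,pose(p,L))-u).ravel() for n,L,u in obs])
    r=least_squares(f,p0,loss='soft_l1',f_scale=1.); return r.x,f(r.x).reshape(-1,2)
C3,S3=np.cos(np.pi/6),.5
def sl(a,y,n): # along slope, lateral, normal from stack_edge -> local (level) frame
    return [a*C3-n*S3,y,105+a*S3+n*C3]
E
cat > f.py <<'E'
from h import *
B=[[-100,-50,14],[-100,50,14],[100,50,14],[100,-50,14]]
# bed: local +y is image right in top
ut=uncrop([(122,97),(340,97),(358,515),(141,520)],6,(370,165))
us=uncrop([(640,75),(705,302),(145,405),(95,160)],8,(275,255))
p,rs=fit([('top',B,ut),('side',B,us)],[560,-200,np.pi]); print('bed',p,np.degrees(p[2]));print(rs.round(2))
for n,u in(('top',ut),('side',us)):
    q,rs=fit([(n,B,u)],[560,-200,np.pi]); print(n,q[:2],np.degrees(q[2]))
H=[sl(76,-40,56),sl(76,40,56)]
E_=[sl(0,-32,0),sl(0,32,0)]
ht=uncrop([(83,203),(312,145)],7,(230,190)); hs=uncrop([(265,60),(332,155)],7,(250,135))
et=uncrop([(130,137),(290,95)],7,(230,190))
d,rs=fit([('top',H,ht),('side',H,hs),('top',E_,et)],[500,150,np.pi+.2]); print('disp edge',d,np.degrees(d[2]));print(rs.round(2))
for o in([('top',H,ht)],[('side',H,hs)],[('top',E_,et)]):
    q,_=fit(o,[500,150,np.pi+.2]); print(q[:2],np.degrees(q[2]))
np.save('p.npy',np.array([p,d]))
t=cv2.imread("pics/top0.png"); s=cv2.imread("pics/side0.png")
Cs=[sl(0,-32,0),sl(0,32,0),sl(100,32,0),sl(100,-32,0)]; C2=[sl(0,-32,-12),sl(0,32,-12)]
def dr(n,im,x0,y0,x1,y1,f,polys,out):
    o=cv2.convertScaleAbs(cv2.resize(im[y0:y1,x0:x1],None,fx=f,fy=f,interpolation=cv2.INTER_CUBIC),alpha=1.4)
    for P in polys:
        u=((proj(n,P)-[x0,y0]+.5)*f-.5).round().astype(int); cv2.polylines(o,[u],True,(0,0,255),1)
    cv2.imwrite(out,o)
for n,im,b in(('top',t,(230,190,310,275,7)),('side',s,(250,135,330,215,7))):
    dr(n,im,*b,[pose(d,Cs),pose(d,H),pose(d,C2)],f'pics/o_{n}.png')
G=[[7,-18,32],[7,18,32]];W=[[70,-35,24],[70,35,24]]
gu=[[70,35,21],[34,35,21],[12,39.5,21]];gd=[[70,-35,21],[34,-35,21],[12,-39.5,21]]
for n,im,b in(('top',t,(370,165,450,265,6)),('side',s,(275,255,375,315,8))):
    dr(n,im,*b,[pose(p,B),pose(p,G),pose(p,W),pose(p,gu),pose(p,gd)],f'pics/ob_{n}.png')
a=cv2.imread('pics/o_top.png');b=cv2.imread('pics/o_side.png');
E
python3 f.py
```

```text
bed [ 541.02331858 -220.15846381    3.17267035] 181.78062079831523
[[ 1.62 -0.89]
 [ 0.82 -1.26]
 [ 1.18  0.38]
 [ 0.86 -0.09]
 [-1.02 -1.74]
 [ 0.72 -1.16]
 [-1.44 -1.36]
 [-0.78 -1.32]]
top [ 539.74084691 -217.0369063 ] 181.96059829548824
side [ 542.38022226 -224.85109117] 181.72940910065577
disp edge [543.81137839 187.25043813 -21.70863748] -1243.8133062981049
[[ 0.63  0.43]
 [ 0.04  0.24]
 [-0.52 -2.09]
 [-0.13 -2.22]
 [-0.24 -0.44]
 [ 0.67 -0.7 ]]
[544.70139827 187.76113181] -1604.3514198562752
[543.58447134 175.04165459] -164.88647654182196
[542.29755838 187.73424978] 196.0462221288596
```

View pics/o_top.png

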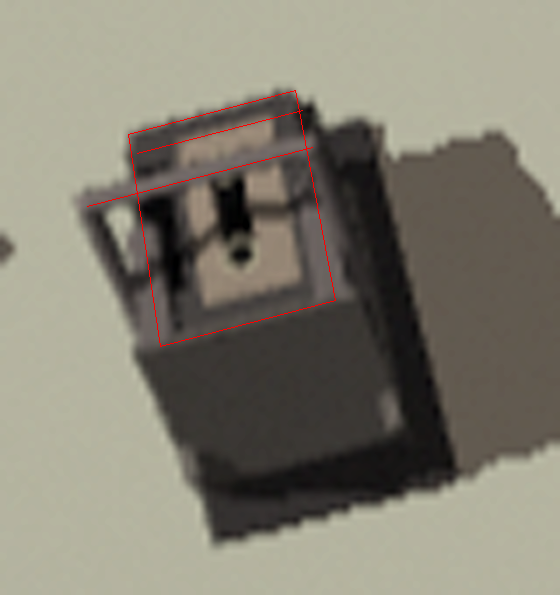

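View pics/o_side.png

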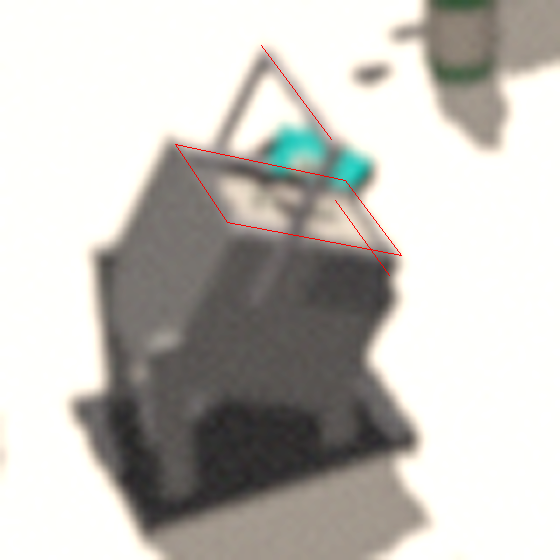

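View pics/ob_top.png

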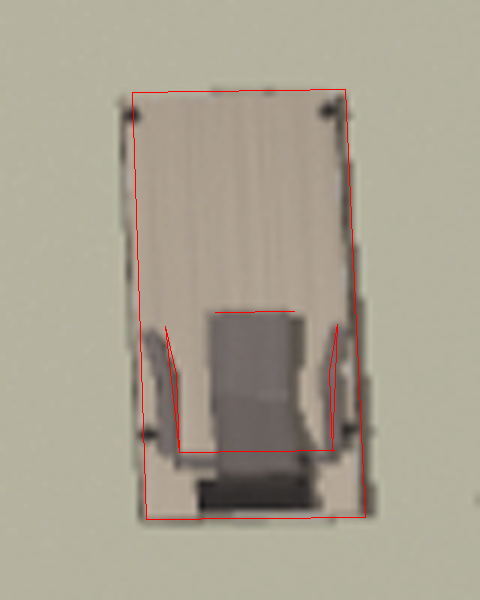

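View pics/ob_side.png

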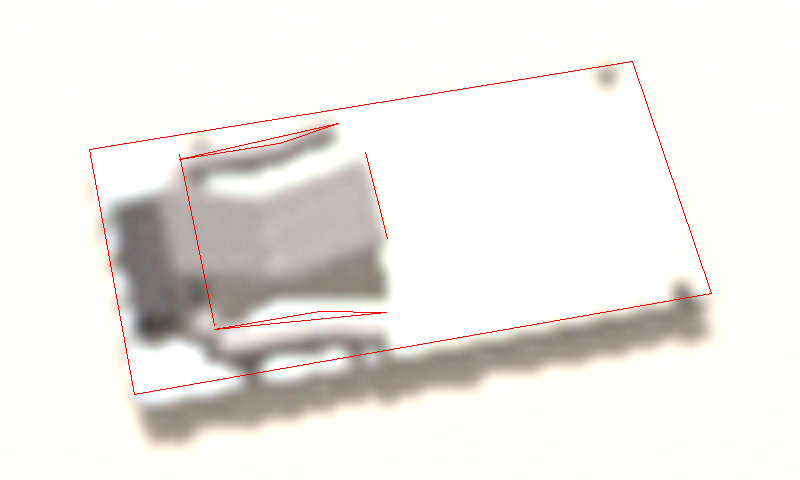

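```bash
cat > g.py <<'E'
import sys
from h import *
from rig import r,cams
def go(tag,boxes,extra=[]):
    st=r.read_state(); R=np.array(st['eef_rot']);p=np.array(st['ee_pos']);g=st['finger_gap']*85/2
    for n,(x0,y0,x1,y1,f) in boxes.items():
        im=cams.snapshot(n)['image']; cv2.imwrite(f'pics/{tag}_{n}_raw.png',im)
        o=cv2.convertScaleAbs(cv2.resize(im[y0:y1,x0:x1],None,fx=f,fy=f,interpolation=cv2.INTER_CUBIC),alpha=1.5)
        P=[p]+[p+R@np.array([60,0,s*g]) for s in(1,-1)]
        for u in proj(n,P): cv2.drawMarker(o,tuple(int(v) for v in (u-[x0,y0]+.5)*f),(0,0,255),cv2.MARKER_CROSS,10,1)
        for L in extra:
            u=((proj(n,L)-[x0,y0]+.5)*f-.5).round().astype(int); cv2.polylines(o,[u],True,(0,255,0),1)
        cv2.imwrite(f'pics/{tag}_{n}.png',o)
    return st
E
python3 - <<'E'
from g import *
go('a',{'top':(40,280,140,360,6),'side':(160,20,260,100,6)},[np.array([[90*np.cos(a),90*np.sin(a),0] for a in np.linspace(0,6.2,40)])])
a=cv2.imread('pics/a_top.png');b=cv2.imread('pics/a_side.png');cv2.imwrite('pics/a.png',cv2.resize(np.hstack([a,b]),(800,320)))
s=cv2.imread('pics/a_side_raw.png')[170:300,70:200];t=cv2.imread('pics/a_top_raw.png')[340:400,250:410]
c=np.array([[90*np.cos(a),90*np.sin(a),0] for a in np.linspace(0,6.28,40)])
s=cv2.resize(s,None,fx=4,fy=4)
for rr in(80,100): cv2.polylines(s,[((proj('side',c*rr/90)-[70,170]+.5)*4).astype(int)],True,(0,255,0),1)
cv2.imwrite('pics/base.png',s)
E
```

```text
(no output)
```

View pics/a.png

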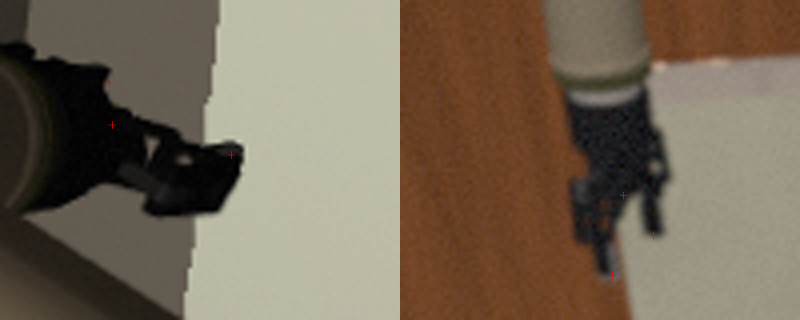

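View pics/base.png

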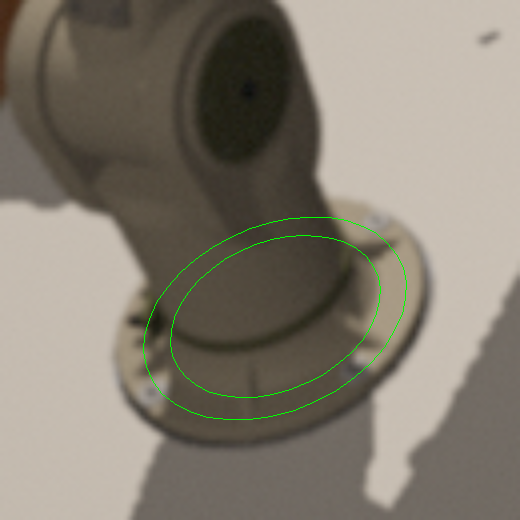

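```bash
cat > plan.py <<'E'
from h import *
from scipy.spatial.transform import Rotation as Ro
from rig import r
Exy=np.array([543.5,187.6]);yaw=np.radians(196.1)
h=np.array([np.cos(yaw),np.sin(yaw),0]);lat=np.array([-np.sin(yaw),np.cos(yaw),0]);Z=np.array([0,0,1.])
U=h*C3+Z*S3; N=-h*S3+Z*C3; E=np.array([*Exy,105.])
def Rt(x,z): return np.c_[x,np.cross(z,x),z]
RG=Rt(-N,-lat)
def delta(p0,R0,p1,R1):
    """single tool-frame shift (mm) in frame R0 and rotvec deg"""
    return (R0.T@(p1-p0)).round(1), Ro.from_matrix(R0.T@R1).as_rotvec(degrees=True).round(2)
def rows(p0,R0,p1,R1,n):
    rv=Ro.from_matrix(R0.T@R1).as_rotvec()
    R=R0;p=p0;out=[]
    for i in range(1,n+1):
        # row: shift in axes as they stand, then turn
        pn=p0+(p1-p0)*i/n
        out.append(((R.T@(pn-p)/1000).round(4).tolist(),(np.degrees(rv)/n).round(2).tolist()))
        R=R@Ro.from_rotvec(rv/n).as_matrix();p=pn
    return out
def cur():
    s=r.read_state();return np.array(s['ee_pos']),np.array(s['eef_rot']),s
E
python3 - <<'E'
from plan import *
p,R,s=cur()
t=E+20*U+133*N
print(t,RG.round(3))
for x in rows(p,R,t,RG,11):print(x)
E
```

```text
[590.75063065 201.23819375 230.1813787 ] [[-0.48  -0.832 -0.277]
 [-0.139 -0.24   0.961]
 [-0.866  0.5   -0.   ]]
([0.0067, -0.0402, -0.0167], [-3.75, 1.0, 2.6])
([0.0052, -0.0393, -0.0192], [-3.75, 1.0, 2.6])
([0.0038, -0.0381, -0.0217], [-3.75, 1.0, 2.6])
([0.0025, -0.0368, -0.0241], [-3.75, 1.0, 2.6])
([0.0013, -0.0352, -0.0264], [-3.75, 1.0, 2.6])
([0.0002, -0.0334, -0.0286], [-3.75, 1.0, 2.6])
([-0.0008, -0.0315, -0.0308], [-3.75, 1.0, 2.6])
([-0.0016, -0.0293, -0.0328], [-3.75, 1.0, 2.6])
([-0.0023, -0.0271, -0.0347], [-3.75, 1.0, 2.6])
([-0.0028, -0.0246, -0.0364], [-3.75, 1.0, 2.6])
([-0.0032, -0.022, -0.038], [-3.75, 1.0, 2.6])
```

Possible mix-ups for the wanted cassette in the top picture are turquoise cassette (210,221), turquoise cassette (250,301), and the grey shell with a beige label on top of the dispenser (262,215). By the description it is the grey one, and crop c1 confirms that. I'll go to a high waypoint first so the gripper stays clear of the handle.

```bash
python3 - <<'E'
from plan import *
p,R,s=cur()
t=E+20*U+183*N
print(t)
for x in rows(p,R,t,RG,11):print(x)
E
```

```text
[614.77010951 208.17106009 273.48264889]
([0.0027, -0.0419, -0.0152], [-3.75, 1.0, 2.6])
([0.0011, -0.0409, -0.0179], [-3.75, 1.0, 2.6])
([-0.0004, -0.0396, -0.0205], [-3.75, 1.0, 2.6])
([-0.0017, -0.0381, -0.0231], [-3.75, 1.0, 2.6])
([-0.003, -0.0364, -0.0256], [-3.75, 1.0, 2.6])
([-0.0042, -0.0345, -0.0279], [-3.75, 1.0, 2.6])
([-0.0052, -0.0324, -0.0302], [-3.75, 1.0, 2.6])
([-0.006, -0.0301, -0.0324], [-3.75, 1.0, 2.6])
([-0.0068, -0.0276, -0.0344], [-3.75, 1.0, 2.6])
([-0.0074, -0.025, -0.0362], [-3.75, 1.0, 2.6])
([-0.0078, -0.0222, -0.0379], [-3.75, 1.0, 2.6])
```

Call:
servo_tool([
  {"linear":[0.0027,-0.0419,-0.0152],"rotation":[-3.75,1,2.6],"gripper":1},
  {"linear":[0.0011,-0.0409,-0.0179],"rotation":[-3.75,1,2.6],"gripper":1},
  {"linear":[-0.0004,-0.0396,-0.0205],"rotation":[-3.75,1,2.6],"gripper":1},
  {"linear":[-0.0017,-0.0381,-0.0231],"rotation":[-3.75,1,2.6],"gripper":1},
  {"linear":[-0.003,-0.0364,-0.0256],"rotation":[-3.75,1,2.6],"gripper":1},
  {"linear":[-0.0042,-0.0345,-0.0279],"rotation":[-3.75,1,2.6],"gripper":1},
  {"linear":[-0.0052,-0.0324,-0.0302],"rotation":[-3.75,1,2.6],"gripper":1},
  {"linear":[-0.006,-0.0301,-0.0324],"rotation":[-3.75,1,2.6],"gripper":1},
  {"linear":[-0.0068,-0.0276,-0.0344],"rotation":[-3.75,1,2.6],"gripper":1},
  {"linear":[-0.0074,-0.025,-0.0362],"rotation":[-3.75,1,2.6],"gripper":1},
  {"linear":[-0.0078,-0.0222,-0.0379],"rotation":[-3.75,1,2.6],"gripper":1},
  {"linear":[0,0,0],"rotation":[0,0,0],"gripper":1},
])

```text
time_s: 1.4
ee_pos: [618.0, 201.4, 268.7]
eef_rot: [[-0.487, -0.83, -0.271], [-0.141, -0.232, 0.963], [-0.862, 0.507, -0.004]]
wrist_force: [0.5, -0.5, -1.4]
finger_gap: 1.002
```

```bash
python3 - <<'E'
from plan import *; import g
Cs=[sl(0,-32,0),sl(0,32,0),sl(100,32,0),sl(100,-32,0)]
d=[543.5,187.6,yaw]
st=g.go('b',{'top':(200,150,320,270,5),'side':(220,80,340,200,5)},[pose(d,Cs)])
print(st['ee_pos'],st['joint_pos'],st['time_s'])
a=cv2.imread('pics/b_top.png');b=cv2.imread('pics/b_side.png');cv2.imwrite('pics/b.png',cv2.resize(np.hstack([a,b]),(800,400)))
p,R,s=cur(); print(delta(p,R,E+20*U+133*N,RG))
E
```

```text
[617.98860236 201.4004507  268.67762327] [-21.97620721  47.43737652   4.57000358  48.25067886  -4.7151037
 114.84958042  86.88556326] 1.4
(array([48.8,  1. ,  1.3]), array([-0.13,  0.07, -0.13]))
```

View pics/b.png

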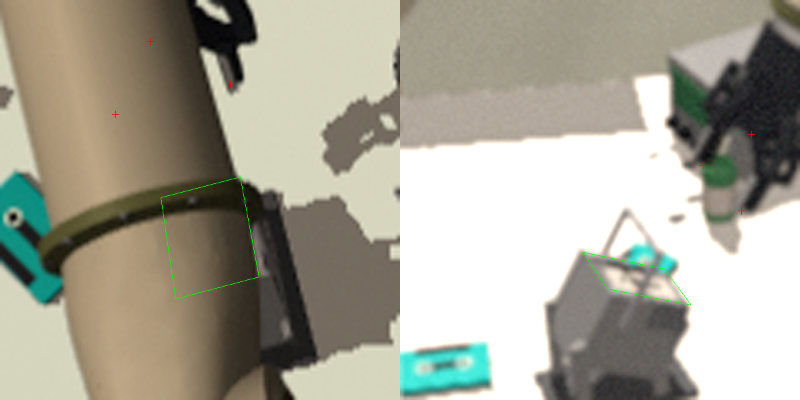

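```bash
python3 - <<'E'
import cv2,numpy as np
from h import *
from plan import *
p,R,s=cur();g=s['finger_gap']*42.5
o=[]
for n,(x0,y0,x1,y1) in(('top',(255,145,295,185)),('side',(300,95,340,150-15))):
    im=cv2.imread(f'pics/b_{n}_raw.png')[y0:y1,x0:x1]
    im=cv2.convertScaleAbs(cv2.resize(im,(400,400),interpolation=cv2.INTER_CUBIC),alpha=2.5)
    for sg in(1,-1):
        for y in (-11,11):
            u=proj(n,[p+R@np.array([60,y,sg*g])])[0]
            cv2.drawMarker(im,tuple(int(v) for v in (u-[x0,y0]+.5)*10),(0,0,255),cv2.MARKER_CROSS,10,1)
    o.append(im)
cv2.imwrite('pics/b2.png',np.hstack(o))
E
```

```text
(no output)
```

View pics/b2.png

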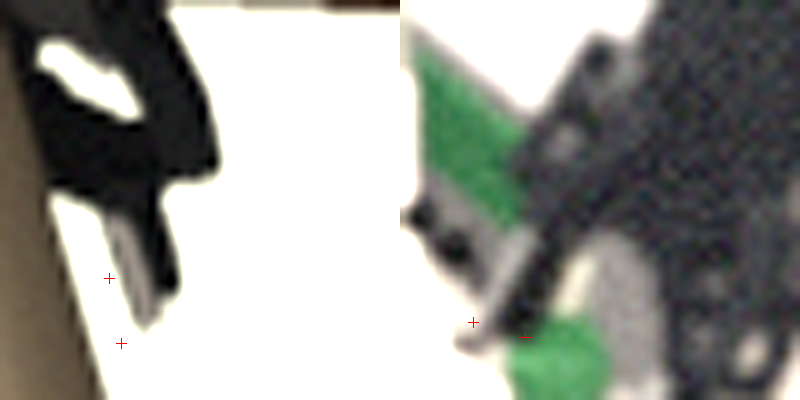

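Call:
servo_tool([
  {"linear":[0.024,0.001,0.001],"rotation":[0,0,0],"gripper":1},
  {"linear":[0.024,0,0],"rotation":[0,0,0],"gripper":1},
  {"linear":[0.02,0,0],"rotation":[0,0,0],"gripper":1},
  {"linear":[0,0,0],"rotation":[0,0,0],"gripper":1},
  {"linear":[0,0,0],"rotation":[0,0,0],"gripper":1},
])

```text
time_s: 2.0
ee_pos: [580.6, 200.9, 217.3]
eef_rot: [[-0.479, -0.832, -0.279], [-0.138, -0.243, 0.96], [-0.867, 0.498, 0.001]]
wrist_force: [0.4, -0.0, 0.4]
finger_gap: 1.005
```

```bash
cat > look.py <<'E'
import sys
from plan import *
from rig import cams
tag=sys.argv[1]
p,R,s=cur();g=s['finger_gap']*42.5;o=[]
Cs=[sl(0,-32,0),sl(0,32,0),sl(100,32,0),sl(100,-32,0)]
for n,(x0,y0,x1,y1) in(('top',(240,180,300,240)),('side',(265,130,325,190))):
    im=cams.snapshot(n)['image'];cv2.imwrite(f'pics/{tag}_{n}_raw.png',im);im=im[y0:y1,x0:x1]
    im=cv2.convertScaleAbs(cv2.resize(im,(400,400),interpolation=cv2.INTER_CUBIC),alpha=2);f=400/60
    for sg in(1,-1):
        for y in (-11,11):
            u=proj(n,[p+R@np.array([60,y,sg*g])])[0]
            cv2.drawMarker(im,tuple(int(v) for v in (u-[x0,y0]+.5)*f),(0,0,255),cv2.MARKER_CROSS,10,1)
    u=((proj(n,pose([*Exy,yaw],Cs))-[x0,y0]+.5)*f).astype(int);cv2.polylines(im,[u],True,(0,255,0),1)
    o.append(im)
cv2.imwrite(f'pics/{tag}.png',np.hstack(o))
rel=R.T@(E-p)
v=p-E
print('TCP a,lat,n',v@U,v@lat,v@N,'rot',delta(p,R,p,RG)[1],'F',s['wrist_force'],s['finger_gap'],s['time_s'])
print(np.round(s['joint_pos'],1))
E
python3 look.py c
```

```text
TCP a,lat,n 22.09566028111 -2.486592914913331 116.88074818229134 rot [0.13 0.02 0.11] F [ 0.38230268 -0.04793014  0.44620709] 1.0048947246470379 2.0
[-23.   43.    3.8  62.1  -4.4 104.8  86.7]
```

View pics/c.png

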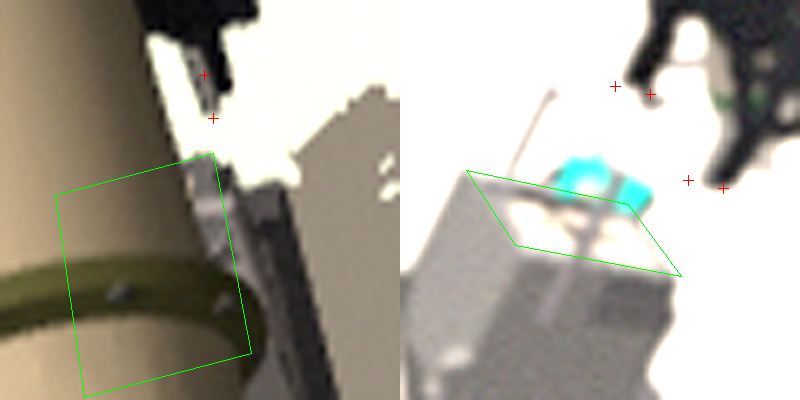

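Call:
servo_tool([
  {"linear":[0.02,-0.002,-0.0035],"rotation":[0,0,0],"gripper":1},
  {"linear":[0.02,0,0],"rotation":[0,0,0],"gripper":1},
  {"linear":[0,0,0],"rotation":[0,0,0],"gripper":1},
  {"linear":[0,0,0],"rotation":[0,0,0],"gripper":1},
])

```text
time_s: 2.5
ee_pos: [565.0, 191.6, 181.2]
eef_rot: [[-0.479, -0.833, -0.278], [-0.138, -0.241, 0.961], [-0.867, 0.499, 0.001]]
wrist_force: [0.7, 1.0, 0.5]
finger_gap: 1.001
```

```bash
python3 look.py d
```

```text
TCP a,lat,n 19.26938636428298 2.1087600202308243 76.86598696589306 rot [0.04 0.03 0.09] F [0.71724401 1.0132065  0.54043327] 1.0008512788567385 2.5
[-22.8  42.2   3.6  68.2  -4.2  99.6  87.1]
```

View pics/d.png

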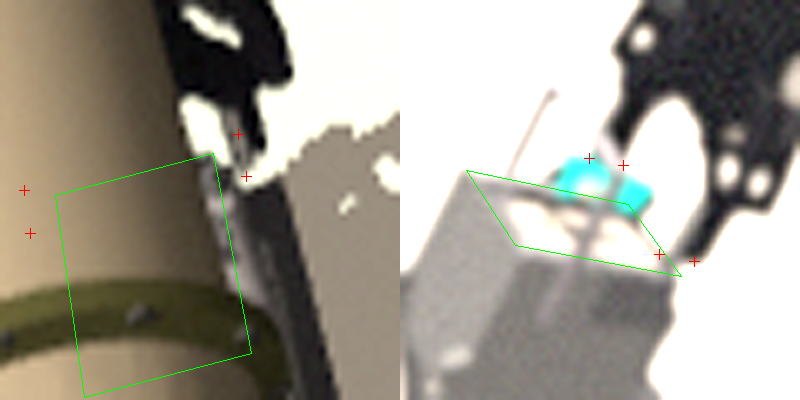

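Call:
servo_tool([
  {"linear":[0.01,0,0.0012],"rotation":[0,0,0],"gripper":1},
  {"linear":[0.009,0,0],"rotation":[0,0,0],"gripper":1},
  {"linear":[0,0,0],"rotation":[0,0,0],"gripper":0.9},
  {"linear":[0,0,0],"rotation":[0,0,0],"gripper":0.84},
  {"linear":[0,0,0],"rotation":[0,0,0],"gripper":0.82},
  {"linear":[0,0,0],"rotation":[0,0,0],"gripper":0.82},
])

```text
time_s: 3.2
ee_pos: [555.2, 189.8, 163.9]
eef_rot: [[-0.48, -0.832, -0.277], [-0.138, -0.241, 0.961], [-0.867, 0.499, 0.001]]
wrist_force: [0.6, -0.2, 0.7]
finger_gap: 0.821
```

```bash
python3 look.py e
```

```text
TCP a,lat,n 19.207787878052965 1.15600045084372 56.931984383816534 rot [0.03 0.03 0.06] F [ 0.6139139  -0.21919878  0.67549078] 0.820707234065346 3.2
[-22.9  41.8   3.5  71.1  -4.2  97.   87. ]
```

View pics/e.png

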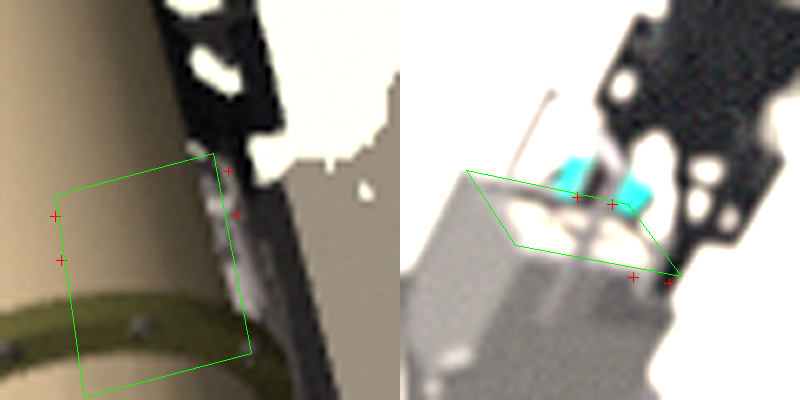

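Call:
servo_tool([
  {"linear":[0,0,0],"rotation":[0,0,0],"gripper":0.78},
  {"linear":[0,0,0],"rotation":[0,0,0],"gripper":0.77},
])

```text
time_s: 3.5
ee_pos: [555.3, 189.4, 163.8]
eef_rot: [[-0.48, -0.833, -0.277], [-0.138, -0.24, 0.961], [-0.867, 0.499, 0.0]]
wrist_force: [2.2, -1.8, 2.1]
finger_gap: 0.771
```

Call:
servo_tool([
  {"linear":[0,0,-0.001],"rotation":[0,0,0],"gripper":0.765},
  {"linear":[0,0,0],"rotation":[0,0,0],"gripper":0.76},
])

```text
time_s: 3.7
ee_pos: [555.2, 188.8, 163.6]
eef_rot: [[-0.48, -0.832, -0.277], [-0.138, -0.241, 0.961], [-0.866, 0.5, 0.001]]
wrist_force: [0.2, 1.0, 0.3]
finger_gap: 0.762
```

Centred with almost no side force, so I'll close fully.

Call:
servo_tool([
  {"linear":[0,0,0],"rotation":[0,0,0],"gripper":0.74},
  {"linear":[0,0,0],"rotation":[0,0,0],"gripper":0.6},
  {"linear":[0,0,0],"rotation":[0,0,0],"gripper":0.4},
  {"linear":[0,0,0],"rotation":[0,0,0],"gripper":0.4},
])

```text
time_s: 4.1
ee_pos: [555.5, 188.8, 164.1]
eef_rot: [[-0.479, -0.833, -0.277], [-0.138, -0.241, 0.961], [-0.867, 0.499, 0.001]]
wrist_force: [2.2, -0.8, 4.2]
finger_gap: 0.729
```

```bash
python3 look.py f
```

```text
TCP a,lat,n 19.26530981436147 2.155530548113153 57.0822459212445 rot [0.03 0.03 0.08] F [ 2.21220425 -0.84272957  4.18867395] 0.7285522754403339 4.1
[-22.8  41.8   3.5  71.1  -4.1  97.   87.1]
```

View pics/f.png

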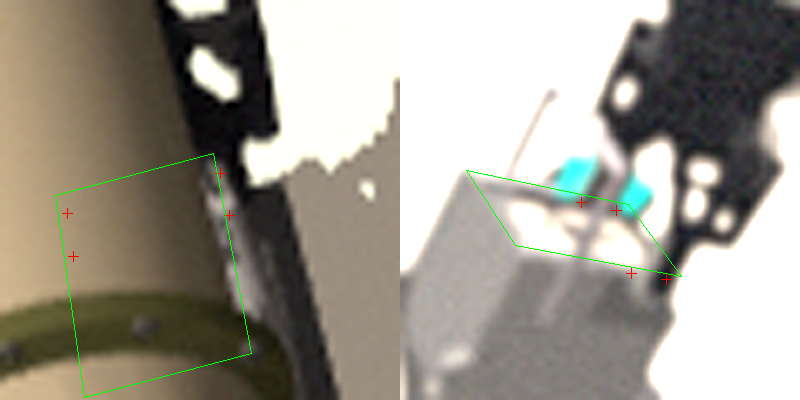

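Call:
servo_tool([
  {"linear":[0,-0.005,0],"rotation":[0,0,0],"gripper":0.4},
  {"linear":[0,-0.01,0],"rotation":[0,0,0],"gripper":0.4},
  {"linear":[0,-0.01,0],"rotation":[0,0,0],"gripper":0.4},
  {"linear":[0,0,0],"rotation":[0,0,0],"gripper":0.4},
])

```text
time_s: 4.6
ee_pos: [576.4, 195.2, 150.2]
eef_rot: [[-0.48, -0.832, -0.278], [-0.138, -0.241, 0.961], [-0.866, 0.5, 0.001]]
wrist_force: [5.2, 1.3, 2.3]
finger_gap: 0.732
```

```bash
python3 look.py g
```

```text
TCP a,lat,n -6.568616258451634 1.8067518488262668 56.04182653183476 rot [0.05 0.04 0.01] F [5.22929034 1.25025588 2.2674495 ] 0.7316721819206132 4.6
[-22.7  45.3   3.6  67.   -4.3  97.7  87.3]
```

View pics/g.png

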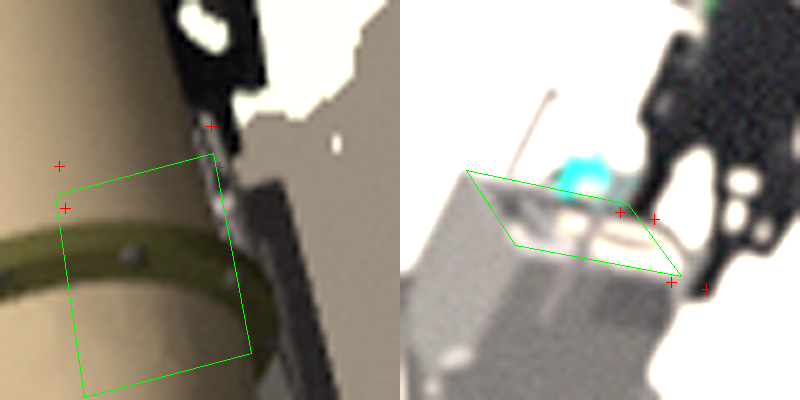

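Call:
servo_tool([
  {"linear":[0,-0.012,0],"rotation":[0,0,0],"gripper":0.4},
  {"linear":[0,-0.012,0],"rotation":[0,0,0],"gripper":0.4},
  {"linear":[0,-0.012,0],"rotation":[0,0,0],"gripper":0.4},
  {"linear":[0,-0.014,0],"rotation":[0,0,0],"gripper":0.4},
  {"linear":[0,-0.015,0],"rotation":[0,0,0],"gripper":0.4},
  {"linear":[0,-0.015,0],"rotation":[0,0,0],"gripper":0.4},
  {"linear":[0,-0.015,0],"rotation":[0,0,0],"gripper":0.4},
  {"linear":[0,0,0],"rotation":[0,0,0],"gripper":0.4},
  {"linear":[0,0,0],"rotation":[0,0,0],"gripper":0.4},
])

```text
time_s: 5.6
ee_pos: [654.5, 217.5, 102.9]
eef_rot: [[-0.482, -0.831, -0.277], [-0.138, -0.24, 0.961], [-0.865, 0.501, 0.001]]
wrist_force: [0.2, 0.7, -1.3]
finger_gap: 0.731
```

```bash
sed -i "s/(265,130,325,190)/(270,125,340,195)/;s/(240,180,300,240)/(215,150,285,220)/;s/f=400\/60/f=400\/70/" look.py; python3 look.py h
```

```text
TCP a,lat,n -100.56658150962738 2.0188014468072657 55.64669865413729 rot [ 0.03  0.03 -0.07] F [ 0.17824441  0.74145394 -1.28906857] 0.7312421894815446 5.6
[-21.8  59.2   4.   47.9  -5.  103.1  87.5]
```

View pics/h.png

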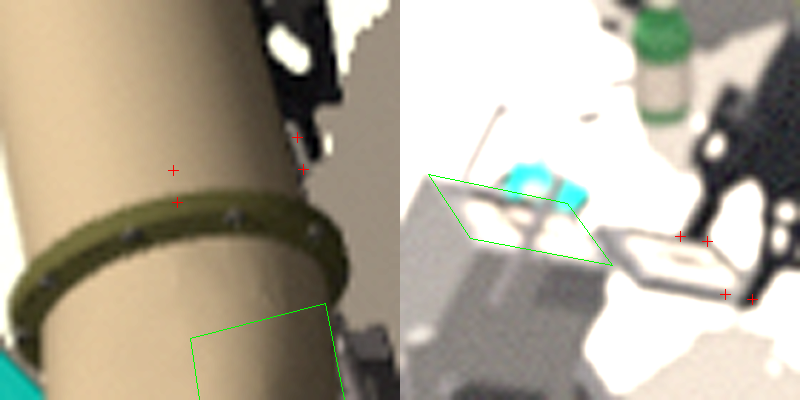

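```bash
python3 - <<'E'
from h import *
for n in('top','side'):
    R=cv2.Rodrigues(RV[n])[0];print(n,-R.T@TV[n])
t=cv2.imread('pics/top0.png')
def up(x0,y0,w,hh,f): 
    o=cv2.convertScaleAbs(cv2.resize(t[y0:y0+hh,x0:x0+w],None,fx=f,fy=f,interpolation=cv2.INTER_NEAREST),alpha=1.4)
    for i in range(0,w,5): cv2.putText(o,str(x0+i),(i*f,10),0,.35,(255,0,0),1);cv2.line(o,(i*f,0),(i*f,4),(0,0,255),1)
    for i in range(0,hh,5): cv2.putText(o,str(y0+i),(0,i*f+8),0,.35,(255,0,0),1)
    return o
cv2.imwrite('pics/bt1.png',up(383,174,55,40,14)); cv2.imwrite('pics/bt2.png',up(383,214,55,40,14))
E
```

```text
top [ 3.52424360e+02 -1.36806495e-01  1.30475997e+03]
side [ 404.12181441 -804.06654153  912.28755494]
```

View pics/bt1.png

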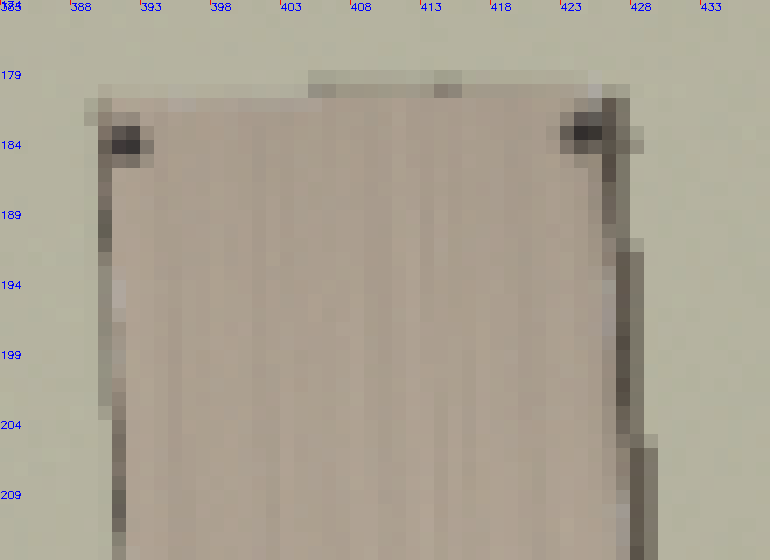

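View pics/bt2.png

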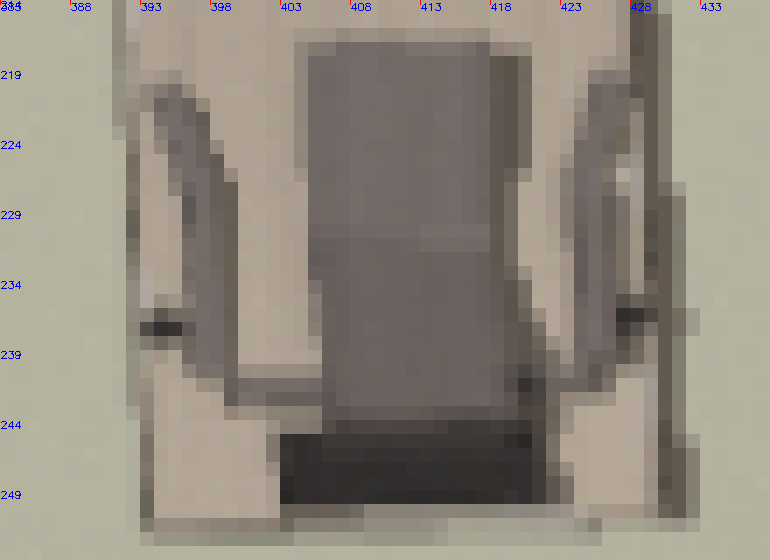

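```bash
python3 - <<'E'
from h import *
B=[[-100,-50,14],[-100,50,14],[100,50,14],[100,-50,14],[52,-35,21],[52,35,21],[70,-25,24]]
ut=np.array([(389.95,180.5),(425.4,179.7),(429.6,250.7),(393.3,251.0),(398.4,233),(423.7,233),(402,239.7)])
p,rs=fit([('top',B,ut)],[560,-200,np.pi]);print(p,np.degrees(p[2]));print(rs.round(2))
E
```

```text
[ 541.03772655 -216.8566042     3.18257898] 182.34834376102745
[[ 0.07 -0.49]
 [ 0.13 -0.4 ]
 [-0.02 -0.12]
 [-0.19  0.31]
 [-0.23  0.49]
 [-0.03 -0.02]
 [ 0.28  0.18]]
```

```bash
cat > bed.py <<'E'
from plan import *
by=np.radians(182.2);bx=np.array([np.cos(by),np.sin(by),0]);bl=np.array([-np.sin(by),np.cos(by),0]);bo=np.array([541.,-218.3,0])
RB=Rt(-Z,-bl)
E
python3 - <<'E'
from bed import *
p,R,s=cur()
w=p+np.array([20,5,110.])
for x in rows(p,R,w,RB,6):print(x)
w2=bo-88*bx;w2[2]=213
print(w,w2,'shift',RB.T@(w2-w))
E
```

```text
([-0.0176, 0.0062, -0.0001], [2.27, -0.6, -4.97])
([-0.0181, 0.0046, -0.0001], [2.27, -0.6, -4.97])
([-0.0184, 0.003, -0.0001], [2.27, -0.6, -4.97])
([-0.0186, 0.0014, 0.0], [2.27, -0.6, -4.97])
([-0.0187, -0.0002, 0.0002], [2.27, -0.6, -4.97])
([-0.0186, -0.0018, 0.0004], [2.27, -0.6, -4.97])
[674.7146971  222.58222343 214.11404793] [ 628.93513664 -214.9218728   213.        ] shift [   1.11404793   62.54064081 -435.42424211]
```

Call:
servo_tool([
  {"linear":[-0.0176,0.0062,0],"rotation":[2.27,-0.6,-4.97],"gripper":0.4},
  {"linear":[-0.0181,0.0046,0],"rotation":[2.27,-0.6,-4.97],"gripper":0.4},
  {"linear":[-0.0184,0.003,0],"rotation":[2.27,-0.6,-4.97],"gripper":0.4},
  {"linear":[-0.0186,0.0014,0],"rotation":[2.27,-0.6,-4.97],"gripper":0.4},
  {"linear":[-0.0187,-0.0002,0.0002],"rotation":[2.27,-0.6,-4.97],"gripper":0.4},
  {"linear":[-0.0186,-0.0018,0.0004],"rotation":[2.27,-0.6,-4.97],"gripper":0.4},
  {"linear":[0,0,0],"rotation":[0,0,0],"gripper":0.4},
  {"linear":[0,0,0],"rotation":[0,0,0],"gripper":0.4},
])

```text
time_s: 6.5
ee_pos: [674.4, 223.0, 214.7]
eef_rot: [[-0.001, -0.999, -0.04], [0.0, -0.04, 0.999], [-1.0, 0.001, 0.0]]
wrist_force: [-0.3, -0.4, -0.7]
finger_gap: 0.732
```

```bash
sed -i "s/(270,125,340,195)/(260,110,340,190)/;s/(215,150,285,220)/(220,160,300,240)/;s/f=400\/70/f=400\/80/" look.py; python3 look.py i; python3 -c "
from bed import *
p,R,s=cur();w=bo-88*bx;w[2]=213
print(delta(p,R,w,RB))"
```

```text
TCP a,lat,n -62.59055258901488 2.262456254790983 162.75323706922072 rot [-13.51   3.64  29.78] F [-0.3280414  -0.40914875 -0.72317648] 0.7316366762114608 6.5
[-25.3  35.6   7.3  70.   -4.4  74.8  74.1]
(array([-1.000e-01,  6.260e+01, -4.357e+02]), array([ 0.04, -0.06, -0.24]))
```

View pics/i.png

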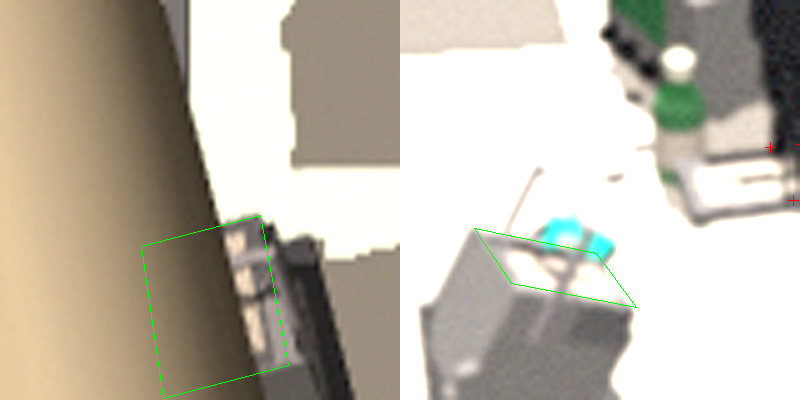

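Call:
servo_tool([
  {"linear":[0,0.0057,-0.0396],"rotation":[0,0,0],"gripper":0.4},
  {"linear":[0,0.0057,-0.0396],"rotation":[0,0,0],"gripper":0.4},
  {"linear":[0,0.0057,-0.0396],"rotation":[0,0,0],"gripper":0.4},
  {"linear":[0,0.0057,-0.0396],"rotation":[0,0,0],"gripper":0.4},
  {"linear":[0,0.0057,-0.0396],"rotation":[0,0,0],"gripper":0.4},
  {"linear":[0,0.0057,-0.0396],"rotation":[0,0,0],"gripper":0.4},
  {"linear":[0,0.0057,-0.0396],"rotation":[0,0,0],"gripper":0.4},
  {"linear":[0,0.0057,-0.0396],"rotation":[0,0,0],"gripper":0.4},
  {"linear":[0,0.0057,-0.0396],"rotation":[0,0,0],"gripper":0.4},
  {"linear":[0,0.0057,-0.0396],"rotation":[0,0,0],"gripper":0.4},
  {"linear":[0,0.0057,-0.0396],"rotation":[0,0,0],"gripper":0.4},
  {"linear":[0,0,0],"rotation":[0,0,0],"gripper":0.4},
])

```text
time_s: 7.8
ee_pos: [626.1, -223.5, 211.8]
eef_rot: [[-0.006, -1.0, -0.028], [-0.004, -0.028, 1.0], [-1.0, 0.006, -0.004]]
wrist_force: [-1.1, -0.6, -0.4]
finger_gap: 0.728
```

Call:
servo_tool([
  {"linear":[0.03,0,0],"rotation":[0,0,0],"gripper":0.4},
  {"linear":[0.03,0,0],"rotation":[0,0,0],"gripper":0.4},
  {"linear":[0.03,0,0],"rotation":[0,0,0],"gripper":0.4},
  {"linear":[0,0,0],"rotation":[0,0,0],"gripper":0.4},
  {"linear":[0,0,0],"rotation":[0,0,0],"gripper":0.4},
])

```text
time_s: 8.3
ee_pos: [628.7, -214.5, 122.7]
eef_rot: [[-0.004, -0.999, -0.038], [0.001, -0.038, 0.999], [-1.0, 0.004, 0.001]]
wrist_force: [0.6, -0.6, -0.2]
finger_gap: 0.73
```

```bash
cat > lookb.py <<'E'
import sys
from bed import *
from rig import cams
tag=sys.argv[1]
p,R,s=cur()
B=[[-100,-50,14],[-100,50,14],[100,50,14],[100,-50,14]];G=[[7,-18,32],[7,18,32]];W=[[70,-35,24],[70,35,24]]
q=[bo[0],bo[1],by]; o=[]
C=[p+R@np.array([d,y,z]) for d in(57,) for y,z in((-19.3,-32),(-19.3,32),(80.7,32),(80.7,-32))]
for n,(x0,y0,x1,y1) in(('top',(360,150,460,260)),('side',(270,235,380,325))):
    im=cams.snapshot(n)['image'];cv2.imwrite(f'pics/{tag}_{n}_raw.png',im);im=im[y0:y1,x0:x1];f=400/(x1-x0)
    im=cv2.convertScaleAbs(cv2.resize(im,None,fx=f,fy=f,interpolation=cv2.INTER_CUBIC),alpha=1.2)
    for L,c in((pose(q,B),(0,255,0)),(pose(q,G),(0,255,0)),(pose(q,W),(0,255,0)),(C,(0,0,255))):
        u=((proj(n,L)-[x0,y0]+.5)*f).astype(int);cv2.polylines(im,[u],True,c,1)
    o.append(cv2.copyMakeBorder(im,0,450-im.shape[0],0,0,cv2.BORDER_CONSTANT))
cv2.imwrite(f'pics/{tag}.png',np.hstack(o))
v=p-bo
print('TCP bed',v@bx,v@bl,v[2],'rot',delta(p,R,p,RB)[1],'F',np.round(s['wrist_force'],1),s['finger_gap'],s['time_s'])
E
python3 lookb.py j
```

```text
TCP bed -87.73254493402897 -0.43350515255497013 122.68517351864041 rot [-0.01  0.05 -0.2 ] F [ 0.6 -0.6 -0.2] 0.7300766103316807 8.3
```

View pics/j.png

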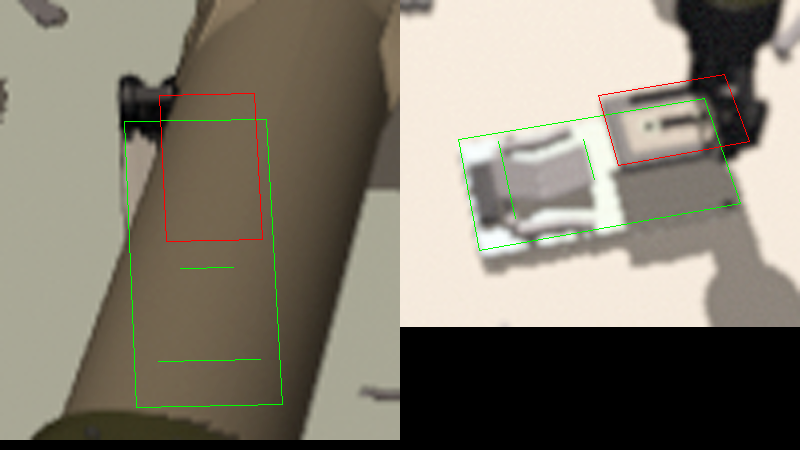

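Call:
servo_tool([
  {"linear":[0.015,0,0],"rotation":[0,0,-0.2],"gripper":0.4},
  {"linear":[0.015,0,0],"rotation":[0,0,0],"gripper":0.4},
  {"linear":[0.004,0,0],"rotation":[0,0,0],"gripper":0.4},
  {"linear":[0.001,0,0],"rotation":[0,0,0],"gripper":0.4},
  {"linear":[0,0,0],"rotation":[0,0,0],"gripper":0.4},
])

```text
time_s: 8.9
ee_pos: [629.4, -214.7, 89.2]
eef_rot: [[0.004, -0.999, -0.038], [-0.0, -0.038, 0.999], [-1.0, -0.004, -0.0]]
wrist_force: [0.2, 0.5, -0.4]
finger_gap: 0.73
```

```bash
python3 lookb.py k
```

```text
TCP bed -88.4762597171682 -0.19851651606291448 89.21780329557373 rot [-0.02 -0.01  0.21] F [ 0.2  0.5 -0.4] 0.7298608947290238 8.9
```

View pics/k.png

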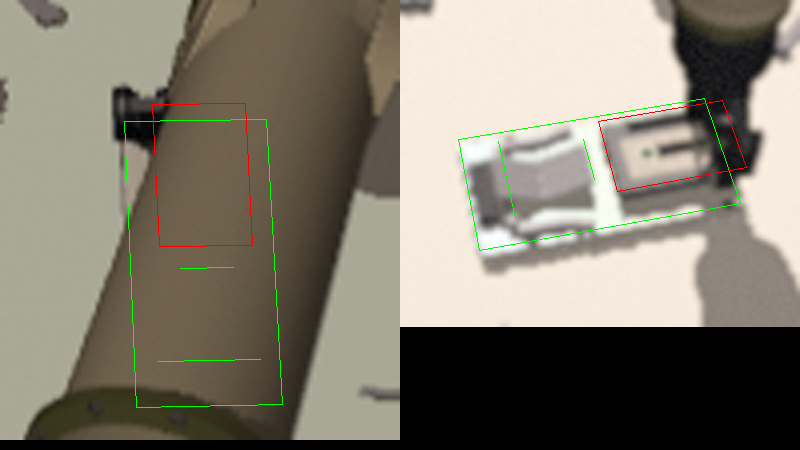

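Call:
servo_tool([
  {"linear":[0.002,0,0],"rotation":[0,0,0.2],"gripper":0.4},
  {"linear":[0.001,0,0],"rotation":[0,0,0],"gripper":0.4},
  {"linear":[0.001,0,0],"rotation":[0,0,0],"gripper":0.4},
  {"linear":[0,0,0],"rotation":[0,0,0],"gripper":0.4},
])

```text
time_s: 9.4
ee_pos: [629.1, -214.6, 84.6]
eef_rot: [[-0.0, -0.999, -0.038], [-0.0, -0.038, 0.999], [-1.0, 0.0, 0.0]]
wrist_force: [0.5, -0.3, -1.1]
finger_gap: 0.726
```

Call:
servo_tool([
  {"linear":[0.001,0,0],"rotation":[0,0,0],"gripper":0.4},
  {"linear":[0,0,0],"rotation":[0,0,0],"gripper":0.4},
])

```text
time_s: 9.6
ee_pos: [629.1, -214.6, 83.7]
eef_rot: [[-0.0, -0.999, -0.038], [-0.0, -0.038, 0.999], [-1.0, 0.0, -0.0]]
wrist_force: [0.0, -0.6, -1.4]
finger_gap: 0.731
```

Call:
servo_tool([
  {"linear":[0.001,0,0],"rotation":[0,0,0],"gripper":0.4},
  {"linear":[0,0,0],"rotation":[0,0,0],"gripper":0.4},
])

```text
time_s: 9.8
ee_pos: [629.1, -214.6, 82.7]
eef_rot: [[-0.0, -0.999, -0.038], [-0.0, -0.038, 0.999], [-1.0, 0.0, -0.0]]
wrist_force: [-0.0, -0.5, -0.7]
finger_gap: 0.732
```

Call:
servo_tool([
  {"linear":[0.001,0,0],"rotation":[0,0,0],"gripper":0.4},
  {"linear":[0,0,0],"rotation":[0,0,0],"gripper":0.4},
])

```text
time_s: 10.0
ee_pos: [629.3, -214.7, 82.0]
eef_rot: [[0.0, -0.999, -0.038], [-0.0, -0.038, 0.999], [-1.0, -0.0, -0.0]]
wrist_force: [-0.4, 0.4, 0.8]
finger_gap: 0.728
```

Call:
servo_tool([
  {"linear":[0.001,0,0],"rotation":[0,0,0],"gripper":0.4},
  {"linear":[0,0,0],"rotation":[0,0,0],"gripper":0.4},
])

```text
time_s: 10.2
ee_pos: [629.3, -214.7, 81.9]
eef_rot: [[0.0, -0.999, -0.038], [0.0, -0.038, 0.999], [-1.0, -0.0, 0.0]]
wrist_force: [-3.5, 1.0, 8.2]
finger_gap: 0.73
```

Call:
servo_tool([
  {"linear":[0.001,0,0],"rotation":[0,0,0],"gripper":0.4},
  {"linear":[0,0,0],"rotation":[0,0,0],"gripper":0.4},
])

```text
time_s: 10.4
ee_pos: [629.4, -214.7, 81.8]
eef_rot: [[0.001, -0.999, -0.038], [0.0, -0.038, 0.999], [-1.0, -0.001, 0.0]]
wrist_force: [-6.3, 1.9, 15.2]
finger_gap: 0.728
```

Call:
servo_tool([
  {"linear":[-0.0016,0,0],"rotation":[0,0,0],"gripper":0.4},
  {"linear":[0,0.008,0],"rotation":[0,0,0],"gripper":0.4},
  {"linear":[0,0.008,0],"rotation":[0,0,0],"gripper":0.4},
  {"linear":[0,0,0],"rotation":[0,0,0],"gripper":0.4},
  {"linear":[0,0,0],"rotation":[0,0,0],"gripper":0.4},
])

```text
time_s: 10.9
ee_pos: [612.3, -215.6, 81.9]
eef_rot: [[-0.001, -0.999, -0.038], [-0.0, -0.038, 0.999], [-1.0, 0.001, -0.0]]
wrist_force: [-3.0, -0.2, 7.8]
finger_gap: 0.733
```

```bash
python3 lookb.py l
```

```text
TCP bed -71.39992972881075 0.0037824698783967387 81.8928868262619 rot [-0.05 -0.   -0.05] F [-3.  -0.2  7.8] 0.7327097405061674 10.9
```

View pics/l.png

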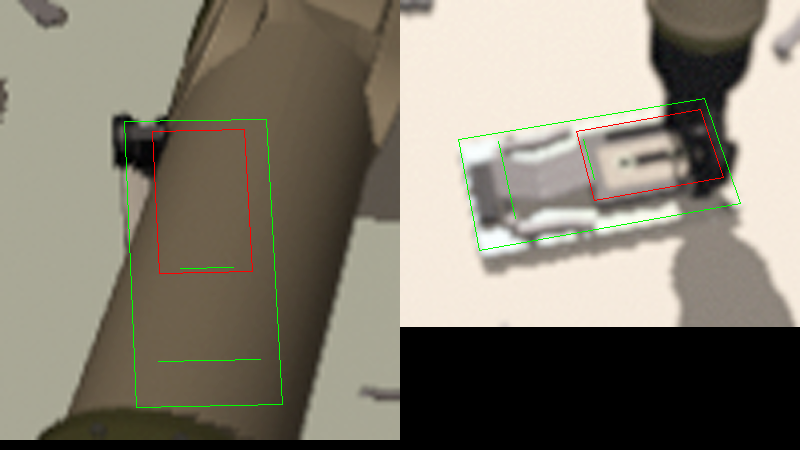

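```bash
python3 - <<'E'
import cv2
s=cv2.imread('pics/l_side_raw.png')[255:310,280:370]
cv2.imwrite('pics/l2.png',cv2.resize(s,None,fx=8,fy=8,interpolation=cv2.INTER_CUBIC))
E
```

```text
(no output)
```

View pics/l2.png

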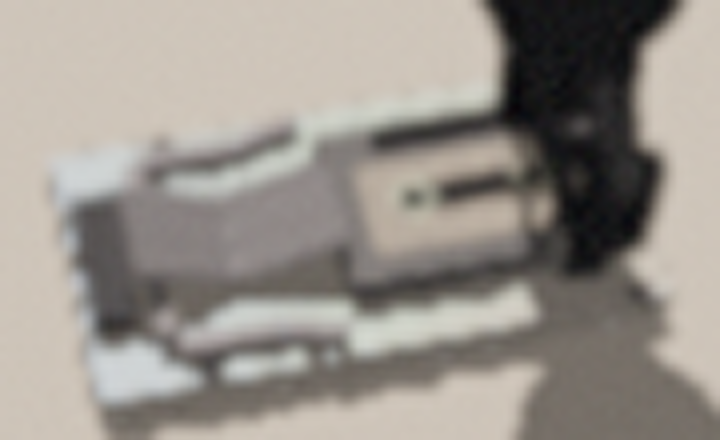

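Call:
servo_tool([
  {"linear":[-0.0003,0.007,0],"rotation":[0,0,0],"gripper":0.4},
  {"linear":[0,0.007,0],"rotation":[0,0,0],"gripper":0.4},
  {"linear":[0,0.007,0],"rotation":[0,0,0],"gripper":0.4},
  {"linear":[0,0.007,0],"rotation":[0,0,0],"gripper":0.4},
  {"linear":[0,0,0],"rotation":[0,0,0],"gripper":0.4},
])

```text
time_s: 11.5
ee_pos: [584.1, -216.5, 81.9]
eef_rot: [[-0.001, -0.999, -0.037], [0.0, -0.037, 0.999], [-1.0, 0.001, 0.0]]
wrist_force: [-1.5, 0.7, 6.6]
finger_gap: 0.731
```

Call:
servo_tool([
  {"linear":[0,0.007,0],"rotation":[0,0,0],"gripper":0.4},
  {"linear":[0,0.007,0],"rotation":[0,0,0],"gripper":0.4},
  {"linear":[0,0,0],"rotation":[0,0,0],"gripper":0.4},
])

```text
time_s: 11.8
ee_pos: [571.0, -216.8, 81.9]
eef_rot: [[0.0, -0.999, -0.038], [-0.0, -0.038, 0.999], [-1.0, -0.0, -0.0]]
wrist_force: [1.9, 0.3, 4.4]
finger_gap: 0.731
```

```bash
python3 lookb.py m
```

```text
TCP bed -30.03778669999947 -0.3437909677346247 81.89500394550214 rot [-0.02 -0.    0.02] F [1.9 0.3 4.4] 0.7307544496292785 11.8
```

View pics/m.png

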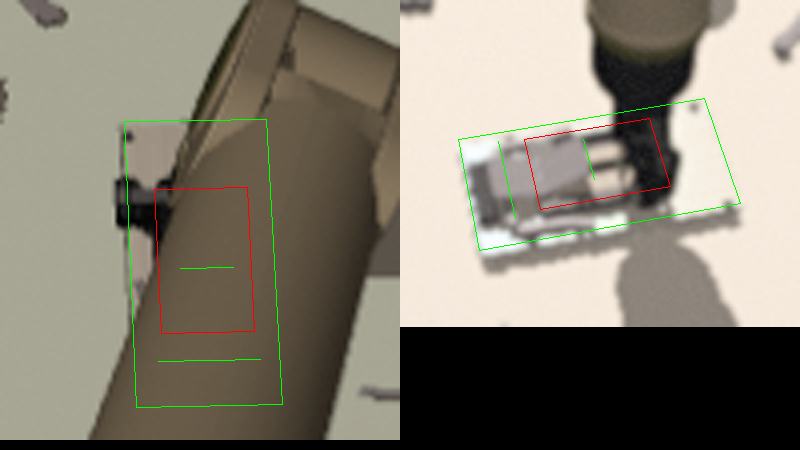

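Sliding in cleanly under the clip. About 19 mm remain, so I'll slow down near the stop.

Call:
servo_tool([
  {"linear":[0,0.005,0],"rotation":[0,0,0],"gripper":0.4},
  {"linear":[0,0.005,0],"rotation":[0,0,0],"gripper":0.4},
  {"linear":[0,0.003,0],"rotation":[0,0,0],"gripper":0.4},
  {"linear":[0,0,0],"rotation":[0,0,0],"gripper":0.4},
])

```text
time_s: 12.3
ee_pos: [558.3, -217.4, 81.9]
eef_rot: [[0.0, -0.999, -0.038], [-0.0, -0.038, 0.999], [-1.0, -0.0, -0.0]]
wrist_force: [2.4, 1.5, 5.0]
finger_gap: 0.733
```

Call:
servo_tool([
  {"linear":[0,0.002,0],"rotation":[0,0,0],"gripper":0.4},
  {"linear":[0,0.001,0],"rotation":[0,0,0],"gripper":0.4},
  {"linear":[0,0,0],"rotation":[0,0,0],"gripper":0.4},
])

```text
time_s: 12.6
ee_pos: [555.7, -217.4, 81.9]
eef_rot: [[0.001, -0.999, -0.038], [-0.0, -0.038, 0.999], [-1.0, -0.001, -0.0]]
wrist_force: [4.8, 0.2, 3.9]
finger_gap: 0.729
```

Call:
servo_tool([
  {"linear":[0,0.002,0],"rotation":[0,0,0],"gripper":0.4},
  {"linear":[0,0,0],"rotation":[0,0,0],"gripper":0.4},
])

```text
time_s: 12.8
ee_pos: [553.6, -217.5, 81.9]
eef_rot: [[0.001, -0.999, -0.038], [-0.0, -0.038, 0.999], [-1.0, -0.001, -0.0]]
wrist_force: [4.6, 0.3, 3.1]
finger_gap: 0.73
```

Call:
servo_tool([
  {"linear":[0,0.001,0],"rotation":[0,0,0],"gripper":0.4},
  {"linear":[0,0,0],"rotation":[0,0,0],"gripper":0.4},
])

```text
time_s: 13.0
ee_pos: [552.7, -217.5, 81.9]
eef_rot: [[0.001, -0.999, -0.038], [-0.0, -0.038, 0.999], [-1.0, -0.001, -0.0]]
wrist_force: [5.7, -0.1, 4.2]
finger_gap: 0.726
```

Call:
servo_tool([
  {"linear":[0,0.001,0],"rotation":[0,0,0],"gripper":0.4},
  {"linear":[0,0,0],"rotation":[0,0,0],"gripper":0.4},
])

```text
time_s: 13.2
ee_pos: [551.7, -217.5, 81.9]
eef_rot: [[0.001, -0.999, -0.038], [-0.0, -0.038, 0.999], [-1.0, -0.001, -0.0]]
wrist_force: [5.4, -0.2, 3.6]
finger_gap: 0.73
```

Call:
servo_tool([
  {"linear":[0,0.001,0],"rotation":[0,0,0],"gripper":0.4},
  {"linear":[0,0,0],"rotation":[0,0,0],"gripper":0.4},
])

```text
time_s: 13.4
ee_pos: [550.9, -217.6, 81.9]
eef_rot: [[0.001, -0.999, -0.038], [-0.0, -0.038, 0.999], [-1.0, -0.001, -0.0]]
wrist_force: [6.4, 1.5, 2.3]
finger_gap: 0.727
```

Call:
servo_tool([
  {"linear":[0,0.001,0],"rotation":[0,0,0],"gripper":0.4},
  {"linear":[0,0,0],"rotation":[0,0,0],"gripper":0.4},
])

```text
time_s: 13.6
ee_pos: [550.7, -217.6, 82.0]
eef_rot: [[0.003, -0.999, -0.039], [-0.001, -0.039, 0.999], [-1.0, -0.003, -0.001]]
wrist_force: [9.9, -0.4, -1.1]
finger_gap: 0.733
```

Call:
servo_tool([
  {"linear":[0,0.001,0],"rotation":[0,0,0],"gripper":0.4},
  {"linear":[0,0,0],"rotation":[0,0,0],"gripper":0.4},
])

```text
time_s: 13.8
ee_pos: [550.6, -217.5, 82.3]
eef_rot: [[0.005, -0.999, -0.039], [-0.001, -0.039, 0.999], [-1.0, -0.005, -0.001]]
wrist_force: [13.0, -0.0, -1.2]
finger_gap: 0.729
```

```bash
python3 lookb.py n
```

```text
TCP bed -9.588407818817881 -0.46321542001282945 82.2976234218045 rot [ 0.04 -0.07  0.26] F [13.  -0.  -1.2] 0.7289384651655538 13.8
```

View pics/n.png

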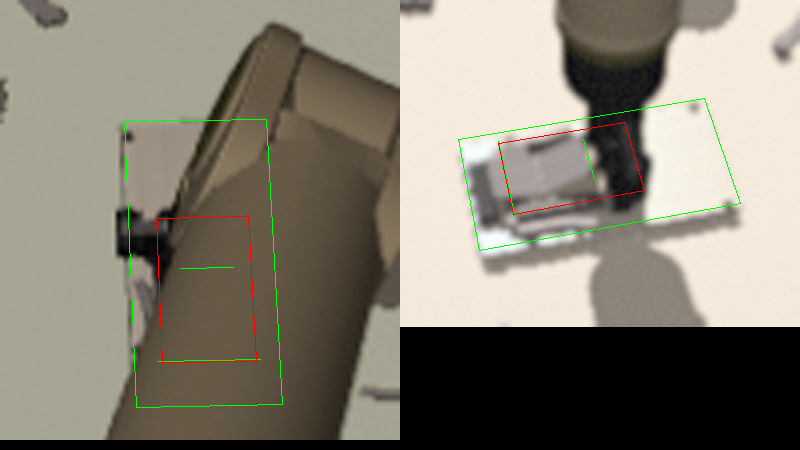

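Call:
servo_tool([
  {"linear":[0,-0.001,0],"rotation":[0,0,-0.2],"gripper":0.4},
  {"linear":[0,0,0],"rotation":[0,0,0],"gripper":0.76},
  {"linear":[0,0,0],"rotation":[0,0,0],"gripper":0.8},
  {"linear":[0,0,0],"rotation":[0,0,0],"gripper":0.9},
  {"linear":[0,0,0],"rotation":[0,0,0],"gripper":1},
  {"linear":[0,0,0],"rotation":[0,0,0],"gripper":1},
  {"linear":[-0.02,0,0],"rotation":[0,0,0],"gripper":1},
  {"linear":[-0.03,0,0],"rotation":[0,0,0],"gripper":1},
  {"linear":[-0.04,0,0],"rotation":[0,0,0],"gripper":1},
])

```text
time_s: 14.8
ee_pos: [547.7, -217.2, 171.0]
eef_rot: [[-0.001, -0.999, -0.038], [0.001, -0.038, 0.999], [-1.0, 0.001, 0.001]]
wrist_force: [0.4, -0.0, -0.4]
finger_gap: 1.0
```

Call:
servo_tool([
  {"linear":[-0.03,-0.03,0],"rotation":[0,0,0],"gripper":0},
  {"linear":[0,-0.045,0.03],"rotation":[0,0,0],"gripper":0},
  {"linear":[0,-0.045,0.045],"rotation":[0,0,0],"gripper":0},
  {"linear":[0,0,0.045],"rotation":[0,0,0],"gripper":0},
  {"linear":[0,0,0.045],"rotation":[0,0,0],"gripper":0},
  {"linear":[0,0,0.045],"rotation":[0,0,0],"gripper":0},
  {"linear":[0,0,0],"rotation":[0,0,0],"gripper":0},
])

```text
time_s: 15.5
ee_pos: [647.9, -5.4, 201.7]
eef_rot: [[0.002, -0.999, -0.05], [0.006, -0.05, 0.999], [-1.0, -0.003, 0.005]]
wrist_force: [0.5, 1.4, -0.5]
finger_gap: 0.002
```

```bash
python3 lookb.py o; python3 - <<'E'
import cv2,numpy as np
s=cv2.imread('pics/o_side_raw.png')[255:310,280:370];t=cv2.imread('pics/o_top_raw.png')[165:265,370:450]
a=cv2.resize(s,None,fx=5,fy=5,interpolation=cv2.INTER_CUBIC);b=cv2.resize(t,None,fx=4,fy=4,interpolation=cv2.INTER_CUBIC)
a=cv2.copyMakeBorder(a,0,400-a.shape[0],0,0,0);cv2.imwrite('pics/o2.png',np.hstack([a,b]))
E
```

```text
TCP bed -115.03083663591201 -208.64164306268785 201.6507281468539 rot [0.66 0.31 0.15] F [ 0.5  1.4 -0.5] 0.0018950951464256733 15.5
```

View pics/o2.png

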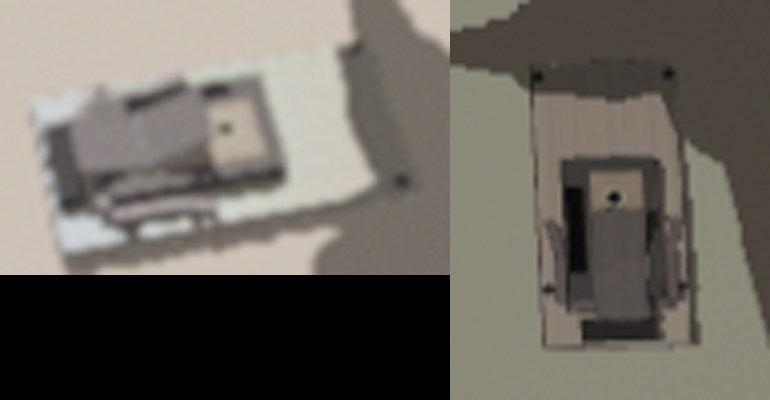

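View pics/o_top_raw.png

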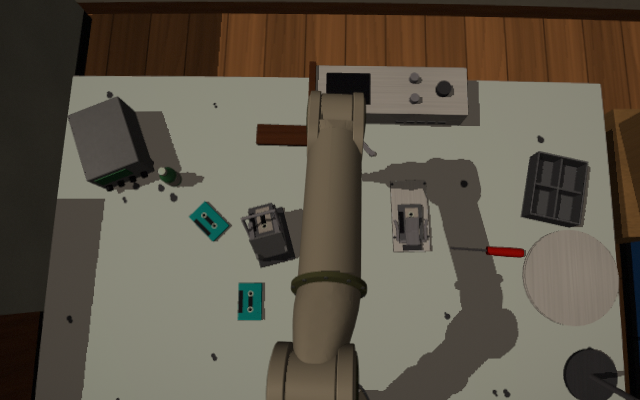

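```bash
python3 - <<'E'
from h import *
t=cv2.imread('pics/o_top_raw.png');x0,y0,w,hh,f=383,198,55,55,11
o=cv2.convertScaleAbs(cv2.resize(t[y0:y0+hh,x0:x0+w],None,fx=f,fy=f,interpolation=cv2.INTER_NEAREST),alpha=1.6)
q=[541.04,-216.86,np.radians(182.35)]
for L,c in(([[-30,-32,26],[-30,32,26],[70,32,26],[70,-32,26]],(0,0,255)),([[70,-35,24],[70,35,24]],(0,255,0)),([[-100,-50,14],[-100,50,14],[100,50,14],[100,-50,14]],(0,255,0))):
    u=((proj('top',pose(q,L))-[x0,y0]+.5)*f).round().astype(int);cv2.polylines(o,[u],True,c,1)
cv2.imwrite('pics/o3.png',o)
E
```

```text
(no output)
```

View pics/o3.png

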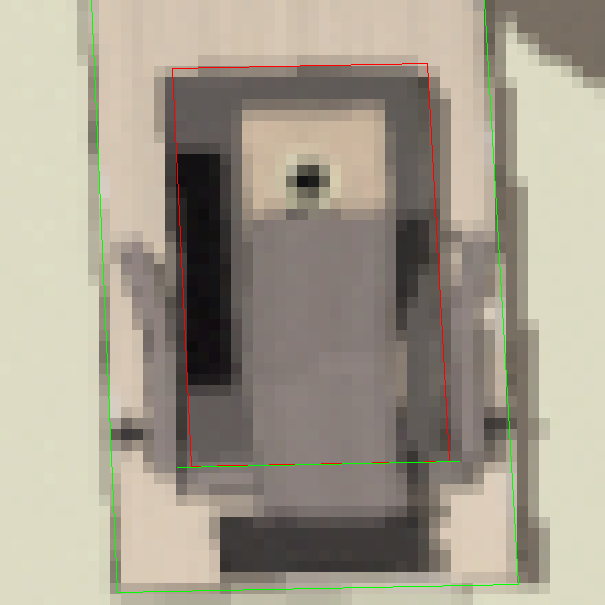

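The cassette lies between the guides under the lifted clip, with its leading edge at the stop. There is plenty of time, so I'll confirm "fully home" with a gentle push from closed fingertips on the rear edge.

```bash
python3 - <<'E'
from bed import *
p,R,s=cur()
w=bo-65*bx;w[2]=170
print(delta(p,R,w,RB))
for x in rows(p,R,w,RB,7):print(x)
E
```

```text
(array([  31.7,   50.5, -200.2]), array([0.19, 0.01, 0.17]))
([0.0045, 0.0072, -0.0286], [0.03, 0.0, 0.02])
([0.0045, 0.0072, -0.0286], [0.03, 0.0, 0.02])
([0.0045, 0.0072, -0.0286], [0.03, 0.0, 0.02])
([0.0045, 0.0072, -0.0286], [0.03, 0.0, 0.02])
([0.0046, 0.0072, -0.0286], [0.03, 0.0, 0.02])
([0.0046, 0.0071, -0.0286], [0.03, 0.0, 0.02])
([0.0046, 0.0071, -0.0286], [0.03, 0.0, 0.02])
```

Call:
servo_tool([
  {"linear":[0.0045,0.0072,-0.0286],"rotation":[0,0,0],"gripper":0},
  {"linear":[0.0045,0.0072,-0.0286],"rotation":[0,0,0],"gripper":0},
  {"linear":[0.0045,0.0072,-0.0286],"rotation":[0,0,0],"gripper":0},
  {"linear":[0.0045,0.0072,-0.0286],"rotation":[0,0,0],"gripper":0},
  {"linear":[0.0045,0.0072,-0.0286],"rotation":[0,0,0],"gripper":0},
  {"linear":[0.0045,0.0072,-0.0286],"rotation":[0,0,0],"gripper":0},
  {"linear":[0.0045,0.0072,-0.0286],"rotation":[0,0,0],"gripper":0},
  {"linear":[0,0,0],"rotation":[0,0,0],"gripper":0},
  {"linear":[0,0,0],"rotation":[0,0,0],"gripper":0},
])

```text
time_s: 16.5
ee_pos: [604.3, -220.7, 170.3]
eef_rot: [[0.003, -0.999, -0.033], [-0.001, -0.033, 0.999], [-1.0, -0.003, -0.001]]
wrist_force: [0.2, 0.6, 1.0]
finger_gap: -0.001
```

```bash
python3 lookb.py q
```

```text
TCP bed -63.205214356538995 4.800334410240221 170.29824853589008 rot [-0.29 -0.06  0.15] F [0.2 0.6 1. ] -0.0007795100143664705 16.5
```

Call:
servo_tool([
  {"linear":[0.03,0,0.005],"rotation":[-0.3,0,0.1],"gripper":0},
  {"linear":[0.03,0,0],"rotation":[0,0,0],"gripper":0},
  {"linear":[0.017,0,0],"rotation":[0,0,0],"gripper":0},
  {"linear":[0,0,0],"rotation":[0,0,0],"gripper":0},
  {"linear":[0,0.008,0],"rotation":[0,0,0],"gripper":0},
  {"linear":[0,0.005,0],"rotation":[0,0,0],"gripper":0},
  {"linear":[0,0,0],"rotation":[0,0,0],"gripper":0},
])

```text
time_s: 17.3
ee_pos: [592.3, -213.8, 95.0]
eef_rot: [[0.003, -0.999, -0.043], [-0.001, -0.043, 0.999], [-1.0, -0.003, -0.001]]
wrist_force: [1.1, 0.6, -0.1]
finger_gap: 0.003
```

```bash
python3 lookb.py s
```

```text
TCP bed -51.464000362513275 -2.535965632592971 94.982322441065 rot [ 0.24 -0.05  0.2 ] F [ 1.1  0.6 -0.1] 0.003078476581510585 17.3
```

View pics/s.png

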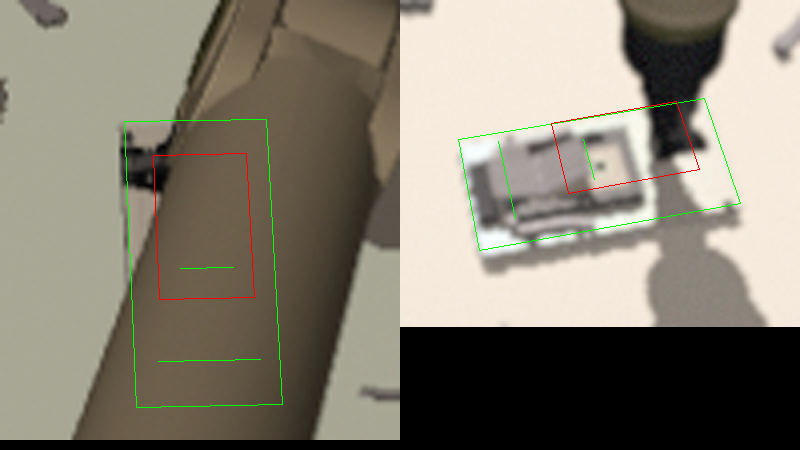

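Call:
servo_tool([
  {"linear":[0.003,0.003,0.002],"rotation":[0,0,0],"gripper":0},
  {"linear":[0,0.002,0],"rotation":[0,0,0],"gripper":0},
  {"linear":[0,0.002,0],"rotation":[0,0,0],"gripper":0},
  {"linear":[0,0,0],"rotation":[0,0,0],"gripper":0},
])

```text
time_s: 17.8
ee_pos: [585.1, -211.6, 90.3]
eef_rot: [[0.001, -0.999, -0.043], [-0.0, -0.043, 0.999], [-1.0, -0.001, -0.0]]
wrist_force: [0.8, 0.0, 0.1]
finger_gap: -0.001
```

Call:
servo_tool([
  {"linear":[0,0.002,0],"rotation":[0,0,0],"gripper":0},
  {"linear":[0,0,0],"rotation":[0,0,0],"gripper":0},
])

```text
time_s: 18.0
ee_pos: [583.3, -211.7, 90.4]
eef_rot: [[0.002, -0.999, -0.043], [-0.0, -0.043, 0.999], [-1.0, -0.002, -0.0]]
wrist_force: [-1.0, -0.7, -0.5]
finger_gap: -0.001
```

Call:
servo_tool([
  {"linear":[0,0.001,0],"rotation":[0,0,0],"gripper":0},
  {"linear":[0,0,0],"rotation":[0,0,0],"gripper":0},
])

```text
time_s: 18.2
ee_pos: [582.5, -211.6, 90.4]
eef_rot: [[0.002, -0.999, -0.043], [-0.0, -0.043, 0.999], [-1.0, -0.002, -0.0]]
wrist_force: [0.2, -0.4, 0.0]
finger_gap: 0.0
```

Call:
servo_tool([
  {"linear":[0,0,-0.005],"rotation":[0.2,0,0],"gripper":0},
  {"linear":[0,0.001,0],"rotation":[0,0,0],"gripper":0},
  {"linear":[0,0,0],"rotation":[0,0,0],"gripper":0},
])

```text
time_s: 18.5
ee_pos: [582.5, -216.9, 90.8]
eef_rot: [[0.004, -0.999, -0.04], [-0.001, -0.04, 0.999], [-1.0, -0.004, -0.001]]
wrist_force: [4.6, -0.4, -0.8]
finger_gap: 0.0
```

Call:
servo_tool([
  {"linear":[0,0.001,0],"rotation":[0,0,0],"gripper":0},
  {"linear":[0,0,0],"rotation":[0,0,0],"gripper":0},
])

```text
time_s: 18.7
ee_pos: [582.3, -216.8, 91.3]
eef_rot: [[0.006, -0.999, -0.04], [-0.001, -0.04, 0.999], [-1.0, -0.006, -0.001]]
wrist_force: [7.5, -0.9, -0.9]
finger_gap: -0.003
```

Call:
servo_tool([
  {"linear":[0,0.001,0],"rotation":[0,0,0],"gripper":0},
  {"linear":[0,0,0],"rotation":[0,0,0],"gripper":0},
])

```text
time_s: 18.9
ee_pos: [582.2, -216.7, 91.7]
eef_rot: [[0.008, -0.999, -0.041], [-0.001, -0.041, 0.999], [-1.0, -0.007, -0.002]]
wrist_force: [9.7, -0.8, -1.5]
finger_gap: 0.003
```

Call:
servo_tool([
  {"linear":[0,0.001,0],"rotation":[0,0,0],"gripper":0},
  {"linear":[0,0,0],"rotation":[0,0,0],"gripper":0},
])

```text
time_s: 19.1
ee_pos: [582.0, -216.7, 92.2]
eef_rot: [[0.009, -0.999, -0.041], [-0.002, -0.041, 0.999], [-1.0, -0.009, -0.002]]
wrist_force: [11.1, -0.8, -0.2]
finger_gap: 0.003
```

Rear edge doesn't yield at 11 N (tip stayed put within 0.1 mm), so it is home against the stop. Backing off and retreating.

Call:
servo_tool([
  {"linear":[0,-0.008,0],"rotation":[0,0,0],"gripper":0},
  {"linear":[0,-0.008,0],"rotation":[0,0,0],"gripper":0},
  {"linear":[-0.03,0,0],"rotation":[0,0,0],"gripper":0},
  {"linear":[-0.045,0,0],"rotation":[0,0,0],"gripper":0},
  {"linear":[-0.045,0,0.03],"rotation":[0,0,0],"gripper":0},
  {"linear":[0,0,0.045],"rotation":[0,0,0],"gripper":0},
  {"linear":[0,0,0.045],"rotation":[0,0,0],"gripper":0},
  {"linear":[0,0,0.045],"rotation":[0,0,0],"gripper":0},
  {"linear":[0,0,0.04],"rotation":[0,0,0],"gripper":0},
  {"linear":[0,0,0],"rotation":[0,0,0],"gripper":0},
  {"linear":[0,0,0],"rotation":[0,0,0],"gripper":0},
])

```text
time_s: 20.2
ee_pos: [586.2, -12.4, 206.6]
eef_rot: [[0.0, -0.999, -0.043], [-0.0, -0.043, 0.999], [-1.0, -0.0, -0.0]]
wrist_force: [0.1, -0.8, -0.6]
finger_gap: -0.002
```

```bash
python3 lookb.py u; python3 - <<'E'
from h import *
q=[541.04,-216.86,np.radians(182.35)]
t=cv2.imread('pics/u_top_raw.png');s=cv2.imread('pics/u_side_raw.png')
a=cv2.resize(t[165:260,375:445],None,fx=5.5,fy=5.5,interpolation=cv2.INTER_CUBIC)
b=cv2.resize(t[190:275,235:305],None,fx=5.5,fy=5.5,interpolation=cv2.INTER_CUBIC)
h_=max(a.shape[0],b.shape[0]);pad=lambda x:cv2.copyMakeBorder(x,0,h_-x.shape[0],0,0,0)
cv2.imwrite('pics/u2.png',cv2.convertScaleAbs(np.hstack([pad(a),pad(b)]),alpha=1.4))
cv2.imwrite('pics/u3.png',cv2.resize(s[120:320,230:430],None,fx=3,fy=3,interpolation=cv2.INTER_CUBIC))
E
```

```text
TCP bed -53.027870946102645 -204.05377393359637 206.5634545517208 rot [ 0.24 -0.01  0.01] F [ 0.1 -0.8 -0.6] -0.0019594994512812072 20.2
```

View pics/u2.png

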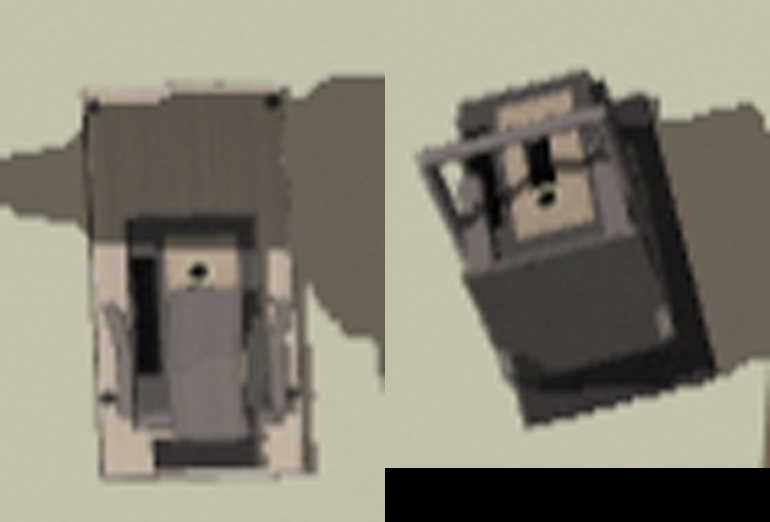

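View pics/u3.png

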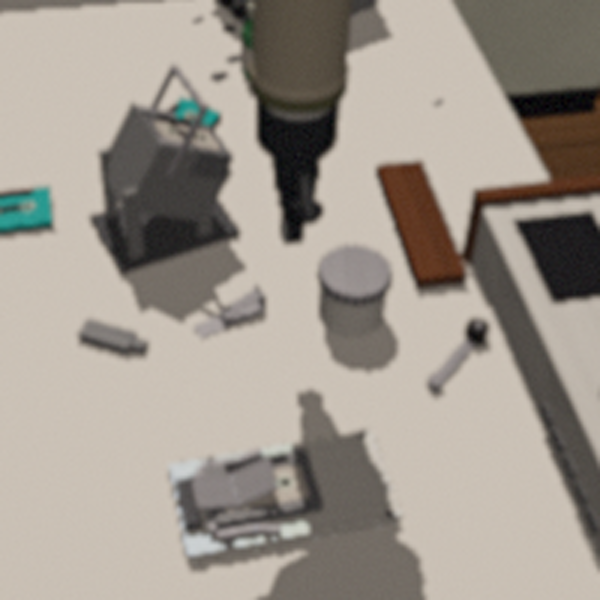

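View pics/u_top_raw.png

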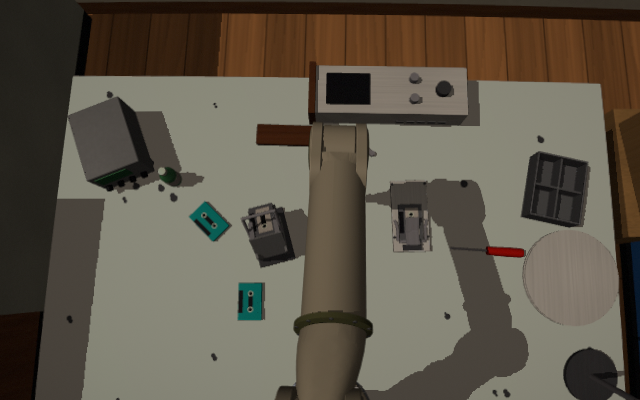

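The cassette is home under the clip, the next one sits in the dispenser's top place, and the bystanders have not moved. The gripper is clear of everything, so I'm handing in.

```bash
python3 -c "
from rig import r
print(r.finish_job())"
```

```text
the job is handed in; nothing more can be done
None
```

I drew the top grey cassette downhill out of the dispenser and laid it on the bed. I then slid it under the clip to the stop, let go, and handed the job in at about 20 s of the 61 s allowed.

**Last checks that agreed:**
- **Home against the stop:** the grip slide stopped dead at the stop. After letting go, I pushed on the rear edge with closed fingertips at 11 N and it did not give.
- **Position on the bed:** the pictures show the cassette between the guides under the lifted clip, apparently flat.
- **Dispenser:** the next cassette shows in the top place.
- **Bystanders:** those in view stand where they were, and nothing was touching the robot.
- **Forces:** the highest wrist reading I saw was about 16 N, just as the cassette met the bed.

**Checks that disagreed:**
- **Cameras:** the side camera put things 8 to 12 mm off from the top camera in y. I went by the top camera, corrected by about 2 mm from where the fingers touched.
- **Rear edge:** in the top picture it lay about 0.7 pixels (2 mm) nearer the stop than predicted. That is close to the error of the bed fit.

**Not measured:** I had no reading of the clip angle or the lifter rise. I judged both from the pictures only.

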